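# Roll a canister to the stamping line and stamp it

### The arm

A 6-joint arm with a two-finger parallel gripper is mounted at the origin on a cart in front of the work surface, level with it; the furniture and walls round the work are solid. World frame = base frame: x ahead of the robot, y to its left, z up, the work surface at z = 0. Lengths are in m, angles in rad, forces in N, time in s.
With the tool pointing down it reaches from about 0.35 to 1 m from the base axis. Payload 7.1 kg.
Tool frame: the origin (TCP) lies on the centre line of the jaws, within the pads' length; the fingertips stand 25 mm ahead of it and the grasp point (between the pads) lies 6 mm ahead of it; z points along the fingers, y is the direction in which the jaws open and shut (so a half turn about z gives the same grasp; the last joint's range is limited). The gripper opens to 85 mm and grips with 20 to 120 N. Pads are 22 mm wide; open, the fingers measure 114 mm over their backs; the gripper's body (76 mm by 85 mm) begins 54 mm behind the grasp point. The pads swing forward as they close: fully open they stand 13 mm farther back than shut.
Start: joints at [-0.019, 0.423, 1.63, -0, 1.089, -0.019], TCP at [0.625, 0, 0.256] pointing down, gripper open.
Joint ranges: [-3, 3], [-0.9, 2.11], [0.09, 2.58], [-1.31, 4.45], [0.11, 2.69], [-2.54, 2.54]. Speed limits (rad/s): [2.39, 2.39, 3.01, 3.14, 3.14, 3.14].

### API

Orientations are given as a unit quaternion [w, x, y, z].
In Python, from bench import state, capture, job_done gives the robot as it stands.
- The arm moves only by the tool arm_command, never from a script. Its argument "commands" is a list of rows, each a list of 5 numbers: the opening, from 0 (shut) to 1 (fully open), then the shift along the tool's x, y, z in cm, then the turn about the tool's z in degrees. A call has exactly 8 rows; each row shifts and turns the commanded pose from where the row before left it, along the tool's axes as they then stand; what a row does not reach is not made up. A row lasts 1/12 s, in which the tool goes at most 41.7 mm and 7.16 degrees, less where a joint would pass 70% of its speed; a pose out of reach is approached as far as the arm can. A call is refused whole if a number of a shift passes 4.17 or a number of a turn 7.16, either way. A call with a gripper value outside its range is refused whole. The fingers move at their own pace and stop on an object; "newtons" is the grip in N (left out, the last holds). Time passes only in rows, so rows that do not move let the fingers close, or fill a call up. It gives the time, the measured TCP pose, the force and the opening at its end, in the units of the state.
- state(): the state, without advancing time (a new reading comes with each control period).
- capture(name): name is "scene" or "side" or "wrist"; returns a dict with "img" (480x640x3 uint8, blue, green, red), "z_map" (480x640 float32, m along the optical axis (not along the pixel's ray), 0 where there is no reading), "camera_matrix" (3x3 intrinsics, pixels), "dist" ([k1, k2, p1, p2, k3] as OpenCV has them; the pictures are not rectified), "rvec" (rotation vector, rad) and "tvec" (3), from world to camera coordinates, as OpenCV has them. Camera axes: x right, y down, z forward; pixel columns grow to the right and rows downward; lengths in m; the calibration is good to about 2 mm. A picture is of the moment at which its call begins.
- job_done(): hands the job in, once; it reports no verdict.
The state is a dict: "clock": time; "qpos": joint angles; "joint_vel": joint speeds; "effort": joint torques, N m; "position": TCP position; "tool_rot": TCP orientation; "contact_force": force on the tool from outside, world axes, zero at the start; "ft_torque": the same for the moment, N m; "opening": opening from 0.0 (shut) to 1.0 (fully open).
Only numpy, scipy, OpenCV 4.12 (cv2) and the standard library are available. Lean on these libraries where they do the work, as an engineer would, in place of code of your own. Each camera call takes 0.05 s, during which the arm holds its last target.

### The job

Lay the loose white canister across the felt infeed of the stamping jig with its end touching the left-hand fence, then roll it along the fence under the bridge until it rests exactly on the orange line, without overrunning the line. Once it lies still there by itself, press the black plunger knob down firmly so that the stamp bears on the canister, let the knob spring back up, and leave the canister on the line. Do not disturb the rolls or the tube rack around it.

Things in the scene. Friction and masses are not known exactly. Their poses are not given: they have to be found in the camera images.
- canister: The loose paperboard canister: white cylinder with an orange cap at each end, 46 mm in diameter, 150 mm long, about 0.14 kg, lying on its side. Origin at its centre; its own y axis runs along its length (both ends alike), x and z turn with it as it rolls.
- canister_center (a point): Centre of the canister (23 mm above whatever it lies on), axes as the canister's. Grasp it across its 46 mm. It rolls easily on table and felt and runs on ahead of what pushes it: struck at 0.1 m/s it coasts 5 to 20 mm, at 0.02 m/s about 1 mm. Push at or below mid-height, the last bit slowly.
- jig: Grey and aluminium stamping jig, fixed on the table, 204 mm long (x) by 192 mm wide (y). Origin on the table under the orange line, midway between the fences; x is the rolling direction, away from the robot, y to the left, z up. Its bed is level grey felt 10 mm above the table, from x = -153 mm to +43 mm, open at both ends, with no stop at the line.
- mark (a point): Middle of the orange line across the bed, on the felt (10 mm over the table), axes as the jig's. The line runs along y and up the bridge legs' inner faces; two orange ticks on top of the beam stand straight above it. The canister is on the line when its centre is straight above it (23 mm above the felt).
- infeed (a point): Point on the felt in the open part of the bed, 118 mm before the line (x = -118 mm from point mark), midway between the fences; there the canister can be laid down by a tool held upright. Axes as the jig's.
- knob_top (a point): Centre of the top of the black mushroom knob (48 mm in diameter, flat on top) of the plunger in the bridge, straight above the line, 160 mm over the table when up. It moves with the plunger.
- plunger (a joint): Travel of the plunger in m: 0 = up (sprung), grows downward to 0.022. The stamp meets a canister lying on the line after 14 mm; from there it bears on the canister through a cushion spring (about 1 N plus 0.9 N per mm). Pushed down to 18 to 19 mm takes about 13 N in all and presses the canister with about 5 N. It springs back when let go.
- stamp_die: The stamp with two rubber pads (30 x 50 mm, 48 mm along the canister) at the lower end of the plunger; its pads hang 12 mm over the top of the canister when the knob is up. Origin at the jig's origin, not on the stamp itself.
- tape_1: Bystander: roll of brown tape lying flat, 96 mm in diameter, 48 mm high; origin at the centre of its underside. The tape roll and the canister may each be left or right of the jig.
- label_roll: Bystander: white label roll lying flat, 68 mm in diameter, 32 mm high, right of the jig's far end; origin at the centre of its underside.
- tube_rack: Bystander: white block 66 x 66 x 36 mm with orange tubes standing in it to 102 mm, at the back left; origin at the centre of its underside.
- left_fence (a point): Top of the left (+y) fence's inner face beside the infeed; jig axes. Both fences run the length of the bed, 24 mm high over the table, inner faces at y = +82 and -82 mm, leaving the canister 14 mm of play along its length. With its end on the left fence the canister's centre is at y = +7 mm.
- guard_edge (a point): Middle of the lower front edge (yellow strip) of the bridge, 49 mm before the line, 84 mm over the table; jig axes. The bridge spans the bed from here to 23 mm past the line, first a thin clear guard, then a beam up to 99 mm. An upright finger stops at this edge; fingers tilted about 40 degrees, tips leading, reach under it and push the canister to the line.

How it is judged:
By the outcome, as a careful person would: the job done as asked, in the order asked, and still so for the second after the job is handed in, with the robot touching nothing.
It also fails if it takes over 72 s, if anything falls off the work surface, if the arm or the gripper's body presses on something with over 40 N, if the wrist force passes 120 N, or if a joint passes its speed limit or range.

## Working session

There is one attempt and no reset: what is moved stays moved. The work goes in short steps, Python scripts to look and compute and a tool call to move; the robot and the scene stay as the last step left them, time stands still between calls to the robot, and variables do not carry over. Pictures are saved under pics/ and viewed, and the job is handed in when it is done.

Besides the shell and the picture viewer there is one more tool, called after ">>>" in YAML: its name, and indented under it one key for each argument. arm_command: Moves the arm, as the interface text tells. Its arguments: {"type":"object","properties":{"commands":{"type":"array","items":{"type":"array","items":{"type":"number"}}},"newtons":{"type":"number"}},"required":["commands"]}

```bash
ls; mkdir -p pics; python3 - <<'E'
from bench import state,capture
import cv2,pickle
print(state())
for n in("scene","side","wrist"):
    c=capture(n); cv2.imwrite(f"pics/{n}0.png",c["img"]); pickle.dump(c,open(f"{n}0.pkl","wb"))
E
```

```text
pics
{'clock': 0.0, 'qpos': array([-1.89877321e-02,  4.23856610e-01,  1.63071178e+00, -3.14787737e-06,
        1.08860012e+00, -1.89995875e-02]), 'joint_vel': array([ 0.00158668, -0.00077339, -0.00135725,  0.00161079, -0.00065242,
       -0.00054717]), 'effort': array([ 6.87376578e-04, -5.57382560e+01, -2.81743366e+01,  7.52266601e-05,
        7.21184188e-03,  1.02962622e-05]), 'position': array([6.24478773e-01, 4.25147807e-05, 2.55527258e-01]), 'tool_rot': array([-5.66667064e-04,  7.07101853e-01,  7.07111270e-01, -5.47474522e-04]), 'contact_force': array([-0.62451382,  0.45431508, -0.55803244]), 'ft_torque': array([ 0.04701922, -0.04449709, -0.01364947]), 'opening': 0.9979597382386327}
```

View pics/scene0.png

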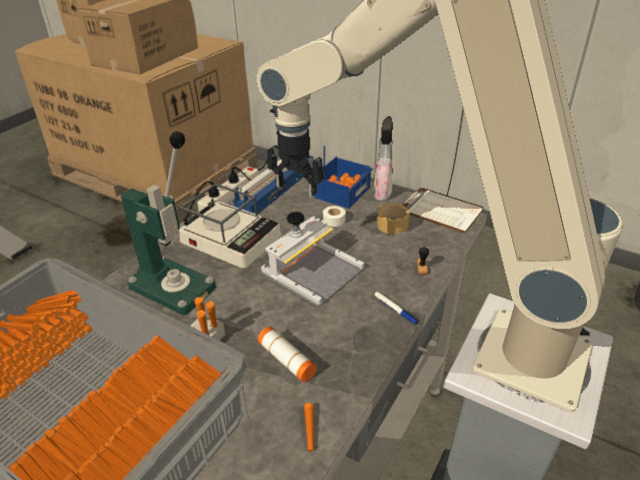

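View pics/side0.png

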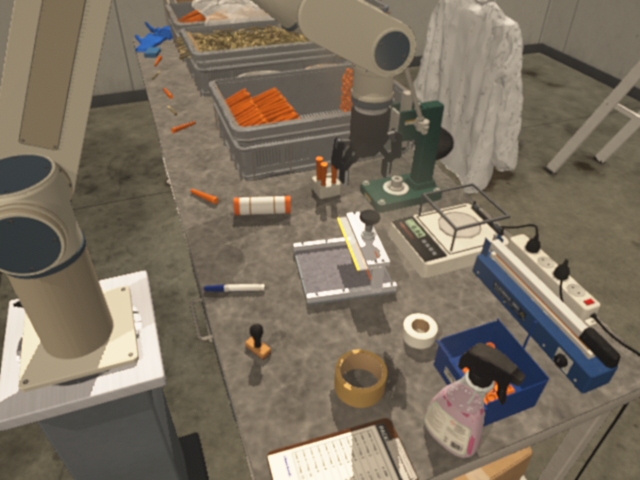

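View pics/wrist0.png

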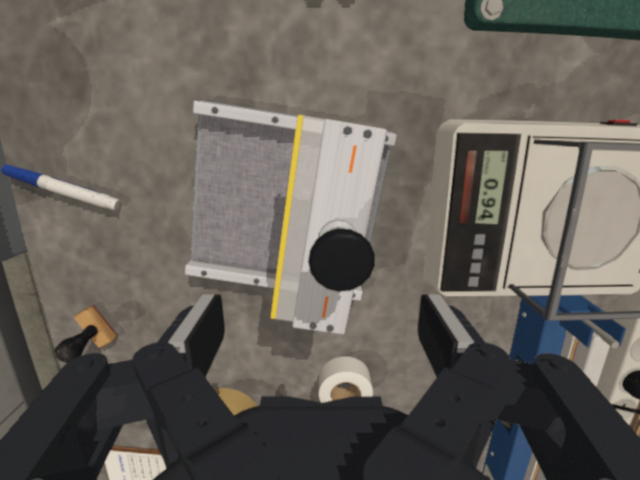

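The scene picture shows the canister at (287,354), left of the jig, with the tube rack at (205,318) and tape at (393,219). The wrist picture shows the jig from above: ticks at (352,158) and (324,307), the knob at (341,260) and the yellow edge at x≈290.

```bash
cat > h.py <<'E'
import numpy as np,cv2,pickle
def load(n): return pickle.load(open(n+".pkl","rb"))
def snap(cam,name):
    from bench import capture
    c=capture(cam); cv2.imwrite(f"pics/{name}.png",c["img"]); pickle.dump(c,open(f"{name}.pkl","wb")); return c
def ray(c,uv):
    n=cv2.undistortPoints(np.array([[uv]],float),c["camera_matrix"],c["dist"])[0,0]
    R=cv2.Rodrigues(c["rvec"])[0]; o=-R.T@np.ravel(c["tvec"]); return o,R.T@np.array([n[0],n[1],1.])
def dep(c,uv):
    o,d=ray(c,uv); u,v=map(lambda t:int(round(t)),uv); p=c["z_map"][v-1:v+2,u-1:u+2]; return o+d*np.median(p[p>0])
def atz(c,uv,z):
    o,d=ray(c,uv); return o+d*(z-o[2])/d[2]
def proj(c,P): return cv2.projectPoints(np.array(P,float).reshape(-1,3),c["rvec"],c["tvec"],c["camera_matrix"],c["dist"])[0].reshape(-1,2)
def crop(c,name,x,y,w,h,s):
    cv2.imwrite(f"pics/{name}.png",cv2.resize(c["img"][y:y+h,x:x+w],None,fx=s,fy=s,interpolation=cv2.INTER_CUBIC))
E
python3 - <<'E'
from h import *
c=load("wrist0"); crop(c,"w0c",180,90,220,250,2.4)
s=load("scene0"); crop(s,"s0c",240,310,100,80,8)
s=load("side0"); crop(s,"d0c",220,180,90,50,8)
for uv in [(352,158),(324,307),(341,260),(360,130),(340,330),(240,180)]: print(uv,dep(c,uv).round(4))
E
```

```text
(352, 158) [0.6501 0.0547 0.1001]
(324, 307) [ 0.6281 -0.0786  0.0998]
(341, 260) [ 0.639  -0.0087  0.1606]
(360, 130) [0.6559 0.0762 0.0994]
(340, 330) [ 0.6432 -0.1031  0.0997]
(240, 180) [0.5377 0.025  0.0106]
```

View pics/w0c.png

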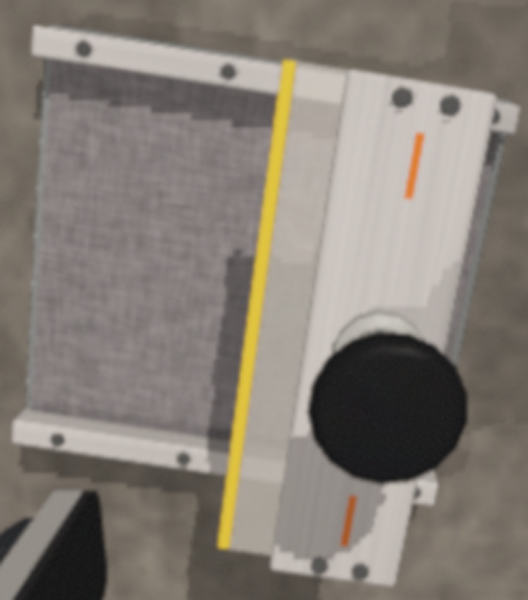

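View pics/s0c.png

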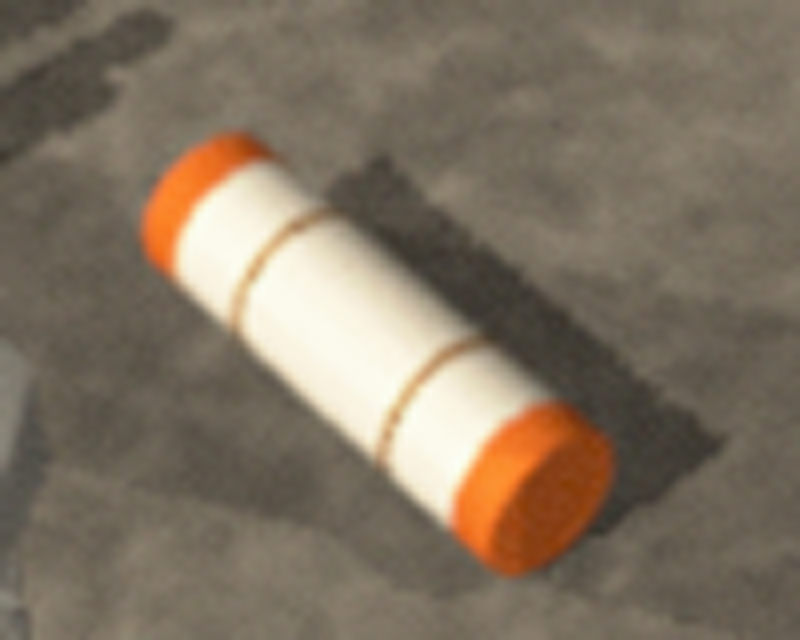

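View pics/d0c.png

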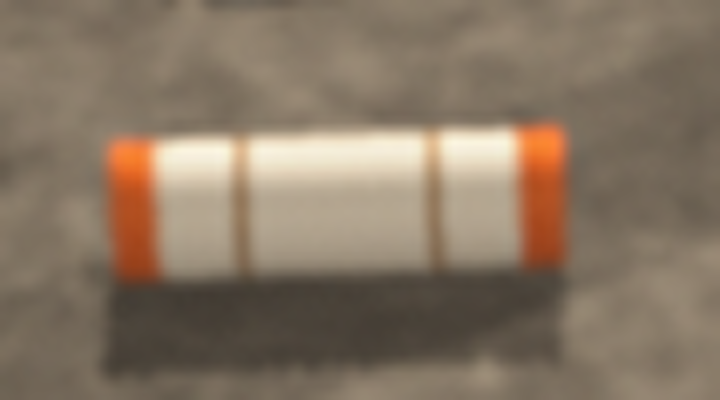

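```bash
cat >> h.py <<'E'
def cloud(c):
    v,u=np.mgrid[0:480,0:640]; u=u.ravel();v=v.ravel(); z=c["z_map"].ravel(); m=z>0
    n=cv2.undistortPoints(np.stack([u,v],1).astype(float)[:,None],c["camera_matrix"],c["dist"])[:,0]
    R=cv2.Rodrigues(c["rvec"])[0]; P=(np.c_[n,np.ones(len(n))]*z[:,None]-np.ravel(c["tvec"]))@R
    return P[m], c["img"].reshape(-1,3)[m]
def fitcan(P,zc=0.023,yaw0=None):
    # fit axis on plane z=zc with r=23mm; returns centre xy (from extents), yaw
    from scipy.optimize import least_squares
    q=P[:,:2]; m=q.mean(0)
    if yaw0 is None:
        w,V=np.linalg.eigh(np.cov((q-m).T)); yaw0=np.arctan2(V[1,1],V[0,1])
    def res(p):
        n=np.array([-np.sin(p[0]),np.cos(p[0])]); s=(q-m)@n-p[1]; return np.hypot(s,P[:,2]-p[2])-0.023
    r=least_squares(res,[yaw0,0,zc],loss="soft_l1",f_scale=0.001); yaw,off,z=r.x
    a=np.array([np.cos(yaw),np.sin(yaw)]);n=np.array([-a[1],a[0]]); t=(q-m)@a
    lo,hi=np.percentile(t,[.5,99.5]); 
    return m+n*off+a*(lo+hi)/2, yaw, z, hi-lo, np.sqrt(np.mean(r.fun**2))
E
python3 - <<'E'
from h import *
c=load("wrist0")
pts=[(355,145.8),(350,172.5),(326.7,296.7),(323.75,317.5)]
W=np.array([atz(c,p,0.0995) for p in pts]); print(W.round(4))
d=W[:2].mean(0)-W[2:].mean(0); yaw=np.arctan2(-d[0],d[1]); print("yaw",np.degrees(yaw))
f=lambda p:(180+p[0]/2.4,90+p[1]/2.4)
# yellow strip edge ends z=.084
for p in [(286,62),(224,548)]: print("yel",atz(c,f(p),.0845).round(4), dep(c,f(p)).round(4))
# fence tops screws
for p in [(84,48),(228,71),(57,439),(183,459)]: print("scr",atz(c,f(p),.024).round(4),dep(c,f(p)).round(4))
print("knob",[atz(c,f(p),.160).round(4) for p in [(388,408)]])
P,I=cloud(c); k=(P[:,2]>.157)&(P[:,2]<.164)&(np.abs(P[:,0]-.64)<.06)&(abs(P[:,1])<.06); K=P[k]; print("knobcloud",K.shape,K.min(0),K.max(0),(K.min(0)+K.max(0))/2)
for n,reg in(("scene0",(240,310,100,80)),("side0",(220,180,90,50))):
    s=load(n); x,y,w,h=reg
    z=np.zeros_like(s["z_map"]); z[y:y+h,x:x+w]=s["z_map"][y:y+h,x:x+w]; s["z_map"]=z
    P,I=cloud(s); k=(P[:,2]>.006)&(P[:,2]<.06); P=P[k]
    print(n,P.shape,P.min(0).round(3),P.max(0).round(3),fitcan(P))
E
```

```text
[[ 0.6523  0.0642  0.0995]
 [ 0.6488  0.0431  0.0995]
 [ 0.6305 -0.0683  0.0995]
 [ 0.6279 -0.0898  0.0995]]
yaw -9.127494741182538
yel [0.6075 0.0875 0.0845] [0.6078 0.0873 0.0892]
yel [ 0.5786 -0.0999  0.0845] [ 0.5651 -0.1503  0.0011]
scr [0.5205 0.0962 0.024 ] [0.521  0.0961 0.0259]
scr [0.5797 0.0866 0.024 ] [0.58   0.0865 0.0262]
scr [ 0.4919 -0.0783  0.024 ] [ 0.4929 -0.0771  0.0266]
scr [ 0.5514 -0.0883  0.024 ] [ 0.552  -0.087   0.0268]
knob [array([ 0.6395, -0.0089,  0.16  ])]
knobcloud (2882, 3) [ 0.61771024 -0.03370788  0.15700991] [0.66136654 0.01034261 0.16212049] [ 0.63953839 -0.01168264  0.1595652 ]
scene0 (1362, 3) [0.396 0.203 0.006] [0.611 0.33  0.051] (array([0.47367407, 0.286431  ]), np.float64(2.8551461074670836), np.float64(0.02354828031766107), np.float64(0.15071634503378611), np.float64(0.004252326367146146))
side0 (954, 3) [0.394 0.24  0.006] [0.589 0.456 0.05 ] (array([0.47166702, 0.28708372]), np.float64(2.8580360971511367), np.float64(0.022126304245017436), np.float64(0.14972511346323716), np.float64(0.007722981576906368))
```

The ticks, knob and fence screws agree within about 1 mm: jig origin ≈ (0.640, -0.012), yaw ≈ -9.15°. The canister fit from the two cameras agrees within 2 mm: centre (0.4727, 0.2868), axis -16.4°, length 150 mm, height 23 mm. Next is a planner helper.

```bash
cat >> h.py <<'E'
from scipy.spatial.transform import Rotation as Rn
O=np.array([.6398,-.0122]); YAW=-9.15
def J(x,y): 
    c,s=np.cos(np.radians(YAW)),np.sin(np.radians(YAW)); return O+np.array([c*x-s*y,s*x+c*y])
def toJ(p):
    c,s=np.cos(np.radians(YAW)),np.sin(np.radians(YAW)); d=np.asarray(p)[:2]-O; return np.array([c*d[0]+s*d[1],-s*d[0]+c*d[1]])
def show(st=None):
    from bench import state
    s=st or state(); R=Rn.from_quat(np.roll(s["tool_rot"],-1)).as_matrix()
    print("t",round(s["clock"],2),"p",s["position"].round(4),"J",(toJ(s["position"])*1000).round(1),"jaw",round(np.degrees(np.arctan2(R[1,1],R[0,1])),2),"tz",R[:,2].round(3),"F",s["contact_force"].round(1),"op",round(s["opening"],3),"q",s["qpos"].round(3))
    return s,R
def plan(tgt,jaw=None,n=8,op=1):
    s,R=show(); a=np.degrees(np.arctan2(R[1,1],R[0,1])); tot=0 if jaw is None else -(jaw-a); d=(np.array(tgt)-s["position"])*100/n
    for i in range(n):
        A=R@Rn.from_euler("z",tot/n*i,degrees=True).as_matrix(); v=A.T@d
        print([op,*[round(float(x),2) for x in v],round(tot/n,2)],"," if i<n-1 else "")
E
python3 -c "
from h import *
plan([.4727,.2868,.18],73.6,n=16)"
```

```text
t 0.15 p [0.6246 0.     0.2557] J [-17.    9.7] jaw 0.0 tz [-0.001  0.    -1.   ] F [ 0.3 -0.7  0.3] op 1.002 q [-0.019  0.424  1.631  0.     1.089 -0.019]
[1, 1.79, -0.95, 0.47, np.float64(-4.6)] ,
[1, 1.86, -0.8, 0.47, np.float64(-4.6)] ,
[1, 1.92, -0.65, 0.47, np.float64(-4.6)] ,
[1, 1.97, -0.49, 0.47, np.float64(-4.6)] ,
[1, 2.0, -0.33, 0.47, np.float64(-4.6)] ,
[1, 2.02, -0.17, 0.47, np.float64(-4.6)] ,
[1, 2.03, -0.01, 0.47, np.float64(-4.6)] ,
[1, 2.02, 0.15, 0.47, np.float64(-4.6)] ,
[1, 2.0, 0.31, 0.47, np.float64(-4.6)] ,
[1, 1.97, 0.47, 0.47, np.float64(-4.6)] ,
[1, 1.93, 0.63, 0.47, np.float64(-4.6)] ,
[1, 1.87, 0.78, 0.47, np.float64(-4.6)] ,
[1, 1.8, 0.93, 0.47, np.float64(-4.6)] ,
[1, 1.72, 1.07, 0.47, np.float64(-4.6)] ,
[1, 1.63, 1.21, 0.47, np.float64(-4.6)] ,
[1, 1.53, 1.33, 0.47, np.float64(-4.6)]
```

>>> arm_command:
  commands:
    - [1,1.79,-0.95,0,-4.6]
    - [1,1.86,-0.8,0,-4.6]
    - [1,1.92,-0.65,0.5,-4.6]
    - [1,1.97,-0.49,0.5,-4.6]
    - [1,2.0,-0.33,0.5,-4.6]
    - [1,2.02,-0.17,0.5,-4.6]
    - [1,2.03,-0.01,0.5,-4.6]
    - [1,2.02,0.15,0.5,-4.6]

```text
clock: 0.82
position: [0.5485, 0.1442, 0.2259]
tool_rot: [-0.0, 0.446, 0.895, -0.0]
contact_force: [0.1, 0.3, -0.3]
opening: 0.997
```

>>> arm_command:
  commands:
    - [1,2.0,0.31,0.5,-4.6]
    - [1,1.97,0.47,0.5,-4.6]
    - [1,1.93,0.63,0.5,-4.6]
    - [1,1.87,0.78,0.5,-4.6]
    - [1,1.8,0.93,0.5,-4.6]
    - [1,1.72,1.07,0.5,-4.6]
    - [1,1.63,1.21,0.5,-4.6]
    - [1,1.53,1.33,0.5,-4.6]

```text
clock: 1.48
position: [0.4726, 0.2874, 0.1859]
tool_rot: [-0.0, 0.141, 0.99, -0.0]
contact_force: [0.6, -0.0, -0.3]
opening: 0.997
```

```bash
python3 -c "
from h import *
c=snap('wrist','w1')
plan([.4727,.2868,.033],73.6,n=8)"
```

```text
t 1.53 p [0.4708 0.2895 0.185 ] J [-214.8  271. ] jaw 74.17 tz [-0.002  0.    -1.   ] F [-1.6  1.5 -1.2] op 0.999 q [ 0.529  0.414  1.842  0.002  0.887 -0.766]
[1, -0.04, -0.03, 1.9, np.float64(0.07)] ,
[1, -0.04, -0.03, 1.9, np.float64(0.07)] ,
[1, -0.04, -0.03, 1.9, np.float64(0.07)] ,
[1, -0.04, -0.03, 1.9, np.float64(0.07)] ,
[1, -0.04, -0.03, 1.9, np.float64(0.07)] ,
[1, -0.04, -0.03, 1.9, np.float64(0.07)] ,
[1, -0.04, -0.03, 1.9, np.float64(0.07)] ,
[1, -0.04, -0.03, 1.9, np.float64(0.07)]
```

View pics/w1.png

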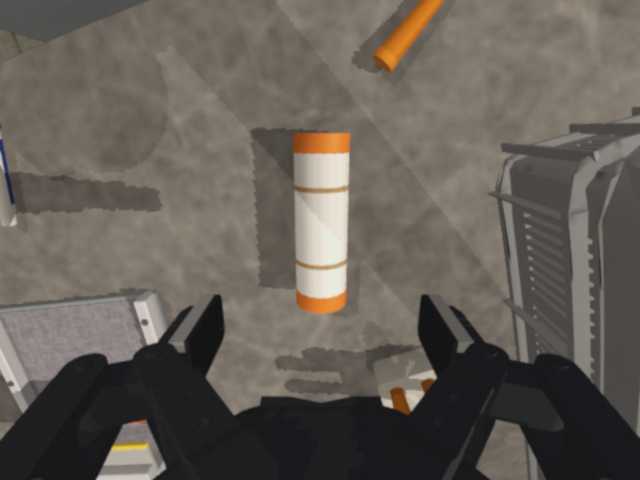

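The wrist picture shows the canister upright in the image (ends at (322,132) and (321,310)). The rack is close by at (400,385), so I check its clearance before descending.

```bash
python3 -c "
from h import *
c=load('wrist0') if 0 else load('w1')
P,I=cloud(c); 
k=(abs(P[:,0]-.4727)<.12)&(abs(P[:,1]-.2868)<.08)&(P[:,2]>.012)&(P[:,2]<.06)&(np.hypot(P[:,0]-.4727,P[:,1]-.2868)<.083);print(fitcan(P[k]), k.sum())
for uv in [(385,370),(420,350),(398,395),(400,410),(375,362)]: print(uv,dep(c,uv).round(3))
s=load('scene0')
for uv in [(201,305),(211,306),(205,325),(197,330),(222,326)]: print(uv,dep(s,uv).round(3))
"
```

```text
(array([0.472741  , 0.28695186]), np.float64(2.857604335250274), np.float64(0.02323936955861945), np.float64(0.14787814076644157), np.float64(0.0005721245971725499)) 9334
(385, 370) [0.642 0.306 0.019]
(420, 350) [0.64  0.347 0.005]
(398, 395) [0.652 0.312 0.046]
(400, 410) [0.651 0.31  0.065]
(375, 362) [0.644 0.298 0.002]
(201, 305) [0.683 0.316 0.091]
(211, 306) [0.653 0.314 0.102]
(205, 325) [0.65  0.345 0.07 ]
(197, 330) [0.573 0.432 0.176]
(222, 326) [0.643 0.302 0.032]
```

>>> arm_command:
  commands:
    - [1,0,0,2,0]
    - [1,0,0,2,0]
    - [1,0,0,2,0]
    - [1,0,0,2,0]
    - [1,0,0,2,0]
    - [1,0,0,1.5,0]
    - [1,0,0,0.5,0]
    - [1,0,0,0,0]

```text
clock: 2.2
position: [0.4725, 0.286, 0.065]
tool_rot: [-0.001, 0.143, 0.99, -0.001]
contact_force: [0.1, 0.2, 1.1]
opening: 1.0
```

```bash
python3 -c "
from h import *
plan([.4727,.287,.033],73.7,n=4)"
```

```text
t 2.2 p [0.4725 0.286  0.065 ] J [-212.6  267.8] jaw 73.57 tz [-0.003 -0.001 -1.   ] F [0.1 0.2 1.1] op 1.0 q [ 0.523  0.609  1.885 -0.     0.651 -0.761]
[1, -0.0, 0.03, 0.8, np.float64(-0.03)] ,
[1, -0.0, 0.03, 0.8, np.float64(-0.03)] ,
[1, -0.0, 0.03, 0.8, np.float64(-0.03)] ,
[1, -0.0, 0.03, 0.8, np.float64(-0.03)]
```

>>> arm_command:
  commands:
    - [1,0,0.05,1.2,0]
    - [1,0,0.05,1.2,0]
    - [1,0,0,0.7,0]
    - [1,0,0,0.1,0]
    - [0.4,0,0,0,0]
    - [0.2,0,0,0,0]
    - [0.2,0,0,0,0]
    - [0.2,0,0,0,0]
  newtons: 35

```text
clock: 2.87
position: [0.4739, 0.2879, 0.035]
tool_rot: [0.0, 0.143, 0.99, 0.0]
contact_force: [0.2, 0.3, 1.0]
opening: 0.528
```

>>> arm_command:
  commands:
    - [0.2,0,0,0,0]
    - [0.2,0,0,0,0]
    - [0.2,0,0,-0.5,0]
    - [0.2,0,0,-1,0]
    - [0.2,0,0,-2,0]
    - [0.2,0,0,-3,0]
    - [0.2,0,0,-3,0]
    - [0.2,0,0,-3,0]

```text
clock: 3.53
position: [0.473, 0.2873, 0.1609]
tool_rot: [-0.0, 0.143, 0.99, -0.0]
contact_force: [0.4, 0.8, -1.8]
opening: 0.52
```

```bash
python3 -c "
from h import *
c=snap('wrist','w2')
t=J(-.118,.004)
plan([t[0],t[1],.17],-9.15,n=16,op=.2)"
```

```text
t 3.58 p [0.4759 0.289  0.1667] J [-209.7  271.3] jaw 73.6 tz [ 0.007  0.004 -1.   ] F [1.  1.1 3.5] op 0.524 q [ 0.524  0.443  1.849 -0.     0.842 -0.76 ]
[0.2, -0.78, -1.58, -0.03, np.float64(5.17)] ,
[0.2, -0.92, -1.51, -0.03, np.float64(5.17)] ,
[0.2, -1.05, -1.42, -0.03, np.float64(5.17)] ,
[0.2, -1.17, -1.32, -0.03, np.float64(5.17)] ,
[0.2, -1.29, -1.21, -0.03, np.float64(5.17)] ,
[0.2, -1.39, -1.09, -0.03, np.float64(5.17)] ,
[0.2, -1.48, -0.96, -0.03, np.float64(5.17)] ,
[0.2, -1.56, -0.82, -0.03, np.float64(5.17)] ,
[0.2, -1.63, -0.67, -0.03, np.float64(5.17)] ,
[0.2, -1.69, -0.52, -0.03, np.float64(5.17)] ,
[0.2, -1.73, -0.37, -0.03, np.float64(5.17)] ,
[0.2, -1.75, -0.21, -0.03, np.float64(5.17)] ,
[0.2, -1.77, -0.05, -0.03, np.float64(5.17)] ,
[0.2, -1.76, 0.11, -0.03, np.float64(5.17)] ,
[0.2, -1.75, 0.26, -0.03, np.float64(5.17)] ,
[0.2, -1.72, 0.42, -0.03, np.float64(5.17)]
```

View pics/w2.png

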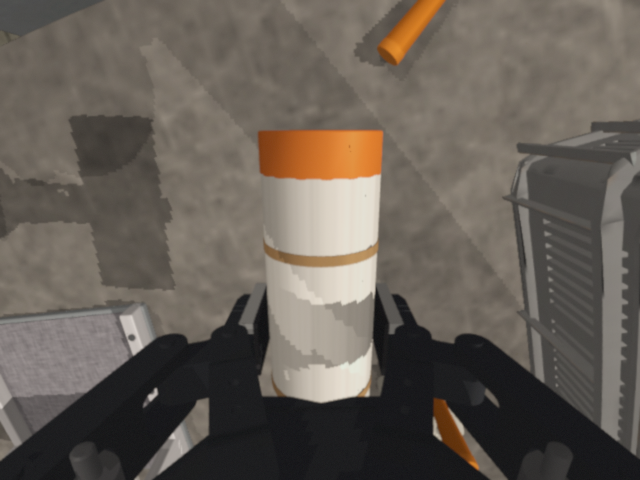

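The canister is held centrally, opening 0.52, aligned with the tool. I carry it to the infeed.

>>> arm_command:
  commands:
    - [0.2,-0.78,-1.58,-0.03,5.17]
    - [0.2,-0.92,-1.51,-0.03,5.17]
    - [0.2,-1.05,-1.42,-0.03,5.17]
    - [0.2,-1.17,-1.32,-0.03,5.17]
    - [0.2,-1.29,-1.21,-0.03,5.17]
    - [0.2,-1.39,-1.09,-0.03,5.17]
    - [0.2,-1.48,-0.96,-0.03,5.17]
    - [0.2,-1.56,-0.82,-0.03,5.17]

```text
clock: 4.25
position: [0.4972, 0.1475, 0.1621]
tool_rot: [0.0, 0.485, 0.875, 0.0]
contact_force: [-0.2, -0.6, -1.5]
opening: 0.528
```

>>> arm_command:
  commands:
    - [0.2,-1.63,-0.67,-0.03,5.17]
    - [0.2,-1.69,-0.52,-0.03,5.17]
    - [0.2,-1.73,-0.37,-0.03,5.17]
    - [0.2,-1.75,-0.21,-0.03,5.17]
    - [0.2,-1.77,-0.05,-0.03,5.17]
    - [0.2,-1.76,0.11,-0.03,5.17]
    - [0.2,-1.75,0.26,-0.03,5.17]
    - [0.2,-1.72,0.42,-0.03,5.17]

```text
clock: 4.92
position: [0.5214, 0.0083, 0.1645]
tool_rot: [0.0, 0.763, 0.647, -0.0]
contact_force: [0.6, -0.0, -1.6]
opening: 0.523
```

>>> arm_command:
  commands:
    - [0.2,0,0,2,0]
    - [0.2,0,0,2,0]
    - [0.2,0,0,2,0]
    - [0.2,0,0,1,0]
    - [0.2,0,0,0.5,0]
    - [0.2,0,0,0,0]
    - [0.2,0,0,0,0]
    - [0.2,0,0,0,0]

```text
clock: 5.58
position: [0.5223, 0.0093, 0.0901]
tool_rot: [0.001, 0.761, 0.649, 0.001]
contact_force: [-0.4, 0.1, -1.5]
opening: 0.524
```

```bash
python3 -c "
from h import *
t=J(-.118,.004)
plan([t[0],t[1],.055],-9.15,n=4,op=.2)
c=snap('side','d3');crop(c,'d3c',260,190,160,130,5)
c=snap('wrist','w3')
"
```

```text
t 5.58 p [0.5223 0.0093 0.0901] J [-119.4    2.5] jaw -9.11 tz [ 0.002 -0.    -1.   ] F [-0.4  0.1 -1.5] op 0.524 q [-0.005  0.534  1.95  -0.     0.656  0.154]
[0.2, 0.04, 0.03, 0.88, np.float64(0.01)] ,
[0.2, 0.04, 0.03, 0.88, np.float64(0.01)] ,
[0.2, 0.04, 0.03, 0.88, np.float64(0.01)] ,
[0.2, 0.04, 0.03, 0.88, np.float64(0.01)]
```

View pics/d3c.png

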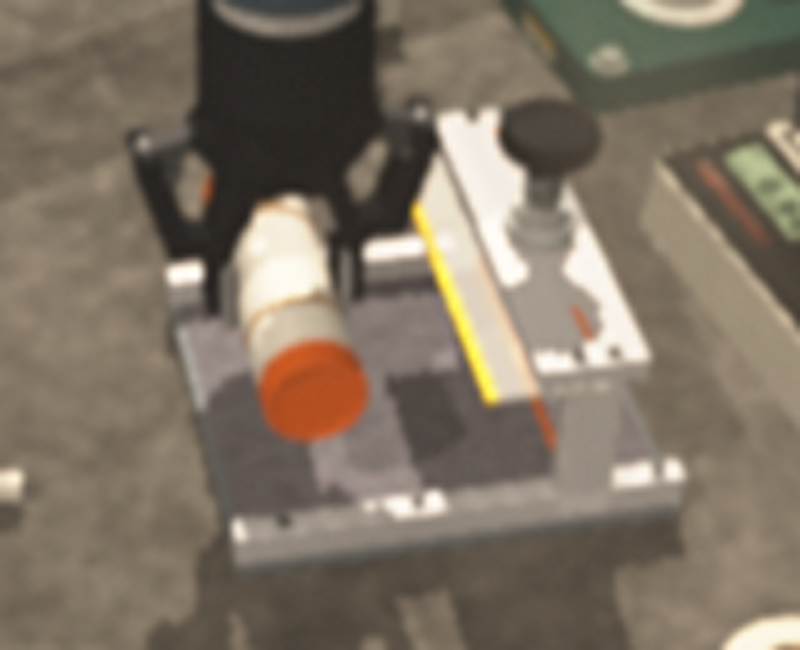

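View pics/w3.png

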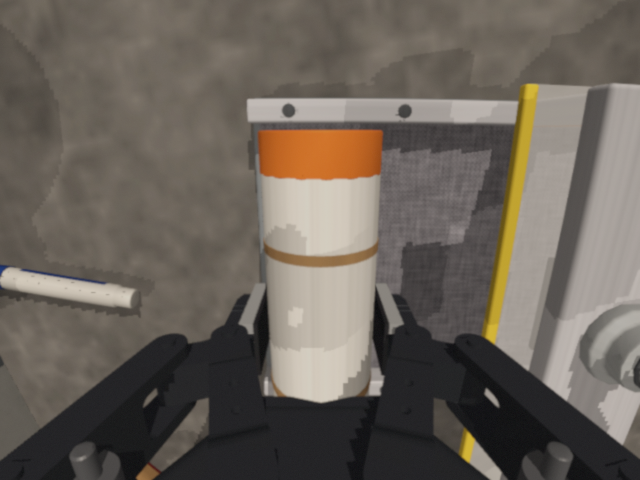

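>>> arm_command:
  commands:
    - [0.2,0,0.05,1.2,0]
    - [0.2,0,0.05,1.2,0]
    - [0.2,0,0.03,1,0]
    - [0.2,0,0,0.5,0]
    - [0.2,0,0,0.2,0]
    - [0.2,0,0,0.1,0]
    - [0.2,0,0,0,0]
    - [0.2,0,0,0,0]

```text
clock: 6.35
position: [0.523, 0.0089, 0.0472]
tool_rot: [0.0, 0.761, 0.649, 0.0]
contact_force: [-1.2, 0.1, -1.6]
opening: 0.523
```

>>> arm_command:
  commands:
    - [0.2,0.05,0,0,0]
    - [0.2,0.05,0,0,0]
    - [0.2,0.05,0,0,0]
    - [0.2,0.05,0,0,0]
    - [0.2,0.05,0,0,0]
    - [0.2,0.05,0,0,0]
    - [0.2,0,0,0,0]
    - [0.2,0,0,0,0]

```text
clock: 7.02
position: [0.5233, 0.012, 0.0471]
tool_rot: [-0.0, 0.761, 0.649, -0.0]
contact_force: [-0.2, -0.9, -2.4]
opening: 0.518
```

```bash
python3 -c "
from h import *
show()"
```

```text
t 7.02 p [0.5233 0.012  0.0471] J [-118.8    5.3] jaw -9.12 tz [-0.  0. -1.] F [-0.2 -0.9 -2.4] op 0.518 q [0.    0.615 1.952 0.    0.574 0.159]
```

>>> arm_command:
  commands:
    - [0.2,0.04,0,0,0]
    - [0.2,0.04,0,0,0]
    - [0.2,0.04,0,0,0]
    - [0.2,0.04,0,0,0]
    - [0.2,0,0,0,0]
    - [0.2,0,0,0,0]
    - [0.2,0,0,0,0]
    - [0.2,0,0,0,0]

```text
clock: 7.68
position: [0.5235, 0.0133, 0.0471]
tool_rot: [0.0, 0.761, 0.649, -0.0]
contact_force: [-0.1, -4.2, -1.2]
opening: 0.523
```

```bash
python3 -c "
from h import *
show();c=snap('wrist','w4');crop(c,'w4c',240,80,300,60,2.6)
c=snap('scene','s4');crop(c,'s4c',250,200,130,110,6)"
```

```text
t 7.68 p [0.5235 0.0133 0.0471] J [-118.9    6.7] jaw -9.12 tz [-0. -0. -1.] F [-0.1 -4.2 -1.2] op 0.523 q [ 0.003  0.615  1.952 -0.     0.575  0.162]
```

View pics/w4c.png

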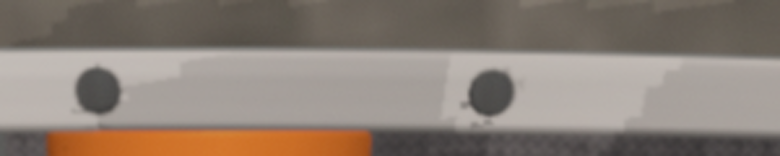

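View pics/s4c.png

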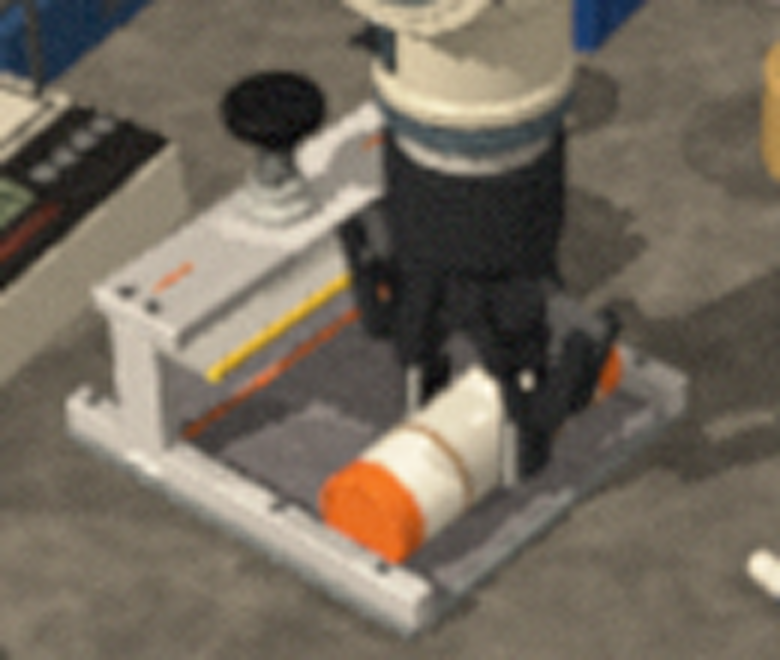

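The end touches the fence (4 N at y ≈ 6.7 mm, as expected). I lower it onto the felt and release.

>>> arm_command:
  commands:
    - [0.2,0,0,0.05,0]
    - [0.2,0,0,0.05,0]
    - [0.2,0,0,0.05,0]
    - [0.2,0,0,0.05,0]
    - [0.2,0,0,0.0,0]
    - [0.2,-0.02,0,0,0]
    - [0.2,0,0,0,0]
    - [0.2,0,0,0,0]

```text
clock: 8.45
position: [0.5236, 0.0133, 0.0452]
tool_rot: [0.0, 0.761, 0.649, -0.0]
contact_force: [-1.1, -4.6, 0.3]
opening: 0.526
```

```bash
python3 -c "
from h import *
show()"
```

```text
t 8.45 p [0.5236 0.0133 0.0452] J [-118.8    6.7] jaw -9.12 tz [ 0. -0. -1.] F [-1.1 -4.6  0.3] op 0.526 q [ 0.003  0.619  1.952 -0.     0.571  0.162]
```

>>> arm_command:
  commands:
    - [0.54,0,0,0,0]
    - [0.56,0,0,0,0]
    - [0.6,0,0,0,0]
    - [0.65,0,0,0,0]
    - [0.7,0,0,0,0]
    - [0.75,0,0,0,0]
    - [0.75,0,0,0,0]
    - [0.75,0,0,0,0]

```text
clock: 9.12
position: [0.5236, 0.0133, 0.0451]
tool_rot: [0.0, 0.761, 0.649, 0.0]
contact_force: [-0.9, 0.2, 0.1]
opening: 0.748
```

>>> arm_command:
  commands:
    - [0.75,0,0,-1,0]
    - [0.75,0,0,-2,0]
    - [0.75,0,0,-3,0]
    - [0.75,0,0,-3,0]
    - [0.75,0,0,-3,0]
    - [0.75,0,0,-2,0]
    - [0.75,0,0,0,0]
    - [0.75,0,0,0,0]

```text
clock: 9.78
position: [0.5242, 0.0133, 0.1868]
tool_rot: [0.001, 0.761, 0.649, 0.001]
contact_force: [0.3, 0.5, -1.5]
opening: 0.75
```

```bash
cat >> h.py <<'E'
def canJ(c,half=.03,zr=(.018,.06)):
    P,I=cloud(c); R=np.array([toJ(p) for p in P[:, :2]]) if 0 else ((P[:,:2]-O)@np.array([[np.cos(np.radians(YAW)),-np.sin(np.radians(YAW))],[np.sin(np.radians(YAW)),np.cos(np.radians(YAW))]]))
    return P,I,R
E
python3 -c "
from h import *
show();c=snap('wrist','w5')
P,I,R=canJ(c)
k=(R[:,0]>-.16)&(R[:,0]<-.06)&(abs(R[:,1])<.083)&(P[:,2]>.028)&(P[:,2]<.065)
f=fitcan(P[k],.033);print(f,toJ(f[0])*1000,np.degrees(f[1]))"
```

```text
t 9.78 p [0.5242 0.0133 0.1868] J [-118.1    6.8] jaw -9.12 tz [ 0.003  0.    -1.   ] F [ 0.3  0.5 -1.5] op 0.75 q [0.003 0.373 1.905 0.    0.86  0.162]
(array([0.52438143, 0.0142041 ]), np.float64(1.412162381573327), np.float64(0.033312528101955494), np.float64(0.1478846755337513), np.float64(0.0005671965528457513)) [-118.14868867    7.71429038] 80.91094445129457
```

View pics/w5.png

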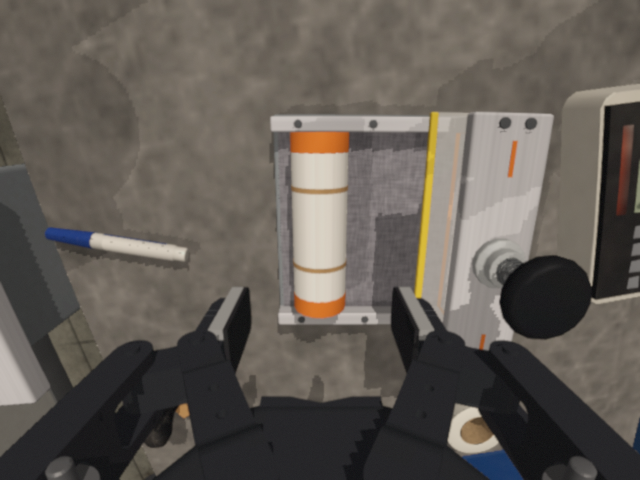

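The canister lies at (-118, 7) mm in the jig frame with its axis within 0.1° of the line, against the left fence. To push under the guard I need tilted fingers, but rows only turn about the tool's z. I work out the arm's kinematics to see whether the arm's own limits could give a tilt.

```bash
python3 -c "
import numpy as np
D=[([-.019,.424,1.631,1.089],.6246,0,.2557),([.529,.414,1.842,.887],.4708,.2895,.185),([.523,.609,1.885,.651],.4725,.286,.065),([-.005,.534,1.95,.656],.5223,.0093,.0901),([.003,.615,1.952,.575],.5235,.0133,.0471),([.003,.373,1.905,.86],.5242,.0133,.1868)]
A=[];b=[]
for q,x,y,z in D:
  r=np.hypot(x,y);p=q[1]+q[2]; s=p+q[3]
  A.append([1,0,np.sin(q[1]),np.sin(p)]);b.append(r)
  A.append([0,1,np.cos(q[1]),np.cos(p)]);b.append(z)
s=np.linalg.lstsq(np.array(A),np.array(b),rcond=None);print(s[0],s[3],np.abs(np.array(A)@s[0]-b).max())
a,h,L1,L2=s[0]
for q in D: print(sum(q[0][1:]))
# with q5 limit 2.69 => q2+q3=.4516 ; tool-down locus
for q3 in np.arange(.1,1.6,.2):
  q2=.4516-q3; print('q5lim',round(q3,2),round(q2,2),'r',a+L1*np.sin(q2)+L2*np.sin(.4516),'z',h+L1*np.cos(q2)+L2*np.cos(.4516))
"

```

```text
[0.01425401 0.07809824 0.44180659 0.46953988] [3.69386521 3.19933527 0.30479118 0.16345025] 0.013018184896116725
3.144
3.1430000000000002
3.145
3.14
3.142
3.138
q5lim 0.1 0.35 r 0.3713222397608751 z 0.9153448840792655
q5lim 0.3 0.15 r 0.28588550929653306 z 0.93730613407635
q5lim 0.5 -0.05 r 0.197788798408057 z 0.9418559631394399
q5lim 0.7 -0.25 r 0.11054424495332309 z 0.9288129839416053
q5lim 0.9 -0.45 r 0.027630013962462396 z 0.8986971789039633
q5lim 1.1 -0.65 r -0.04764836582590587 z 0.8527091701374458
q5lim 1.3 -0.85 r -0.11228978296428371 z 0.7926823544280207
q5lim 1.5 -1.05 r -0.16371718813915198 z 0.7210098114924515
```

```bash
python3 -c "
from h import *
for n in ('scene0','side0'):
  P,I=cloud(load(n))
  k=(P[:,0]>.66)&(P[:,0]<1.3)&(abs(P[:,1])<.35)&(P[:,2]>.12)
  Q=P[k]; print(n,len(Q))
  for x in np.arange(.66,1.3,.1):
    for y in (-.35,-.15,.05,.2):
      m=(abs(Q[:,0]-x-.05)<.05)&(Q[:,1]>y)&(Q[:,1]<y+.2)
      if m.sum()>5: print(round(x,2),y,m.sum(),'zmax',np.percentile(Q[m,2],98).round(3))
"
```

```text
scene0 3847
0.66 -0.15 408 zmax 0.349
0.66 0.05 71 zmax 0.555
0.76 -0.15 59 zmax 0.124
0.76 0.05 1136 zmax 0.44
0.76 0.2 1464 zmax 0.434
0.86 -0.15 25 zmax 0.125
0.86 0.05 382 zmax 0.281
0.86 0.2 1343 zmax 0.275
0.96 -0.15 45 zmax 0.125
0.96 0.05 12 zmax 0.123
side0 3497
0.66 -0.15 632 zmax 0.544
0.76 -0.15 104 zmax 0.124
0.76 0.05 1028 zmax 0.383
0.76 0.2 900 zmax 0.31
0.86 -0.15 59 zmax 0.124
0.86 0.05 1435 zmax 0.276
0.86 0.2 1252 zmax 0.276
0.96 -0.15 57 zmax 0.124
0.96 0.05 13 zmax 0.125
```

```bash
python3 -c "
from h import *
plan([.62,-.0999,.54],80.85,n=14,op=.5)"
```

```text
t 9.83 p [0.5234 0.0133 0.1855] J [-119.     6.6] jaw -9.12 tz [ 0.001  0.    -1.   ] F [-0.6  0.4  0.3] op 0.749 q [0.003 0.375 1.906 0.    0.86  0.162]
[0.5, -0.69, 0.81, -2.53, np.float64(-6.43)] ,
[0.5, -0.77, 0.73, -2.53, np.float64(-6.43)] ,
[0.5, -0.85, 0.64, -2.53, np.float64(-6.43)] ,
[0.5, -0.92, 0.54, -2.53, np.float64(-6.43)] ,
[0.5, -0.97, 0.43, -2.53, np.float64(-6.43)] ,
[0.5, -1.01, 0.32, -2.53, np.float64(-6.43)] ,
[0.5, -1.04, 0.21, -2.53, np.float64(-6.43)] ,
[0.5, -1.06, 0.09, -2.53, np.float64(-6.43)] ,
[0.5, -1.06, -0.03, -2.53, np.float64(-6.43)] ,
[0.5, -1.05, -0.15, -2.53, np.float64(-6.43)] ,
[0.5, -1.03, -0.27, -2.53, np.float64(-6.43)] ,
[0.5, -0.99, -0.38, -2.53, np.float64(-6.43)] ,
[0.5, -0.94, -0.49, -2.53, np.float64(-6.43)] ,
[0.5, -0.88, -0.59, -2.53, np.float64(-6.43)]
```

>>> arm_command:
  commands:
    - [0.5,-0.69,0.81,-2.6,-6.43]
    - [0.5,-0.77,0.73,-2.6,-6.43]
    - [0.5,-0.85,0.64,-2.6,-6.43]
    - [0.5,-0.92,0.54,-2.6,-6.43]
    - [0.5,-0.97,0.43,-2.6,-6.43]
    - [0.5,-1.01,0.32,-2.6,-6.43]
    - [0.5,-1.04,0.21,-2.6,-6.43]
    - [0.5,-1.06,0.09,-2.6,-6.43]

```text
clock: 10.5
position: [0.5786, -0.0515, 0.3925]
tool_rot: [-0.002, 0.402, 0.916, -0.001]
contact_force: [0.1, 0.0, -0.3]
opening: 0.499
```

>>> arm_command:
  commands:
    - [0.5,-1.06,-0.03,-2.6,-6.43]
    - [0.5,-1.05,-0.15,-2.6,-6.43]
    - [0.5,-1.03,-0.27,-2.6,-6.43]
    - [0.5,-0.99,-0.38,-2.6,-6.43]
    - [0.5,-0.94,-0.49,-2.6,-6.43]
    - [0.5,-0.88,-0.59,-2.6,-6.43]
    - [0.5,0,0,0,0]
    - [0.5,0,0,0,0]

```text
clock: 11.17
position: [0.621, -0.1, 0.5484]
tool_rot: [-0.0, 0.08, 0.997, 0.0]
contact_force: [0.5, -0.7, -0.2]
opening: 0.497
```

```bash
python3 -c "
from h import *
s,R=show();print(R.round(3))"
```

```text
t 11.17 p [ 0.621  -0.1     0.5484] J [ -4.6 -89.7] jaw 80.81 tz [-0.  0. -1.] F [ 0.5 -0.7 -0.2] op 0.497 q [-0.179  0.25   1.231  0.     1.661 -1.589]
[[-0.987  0.16  -0.   ]
 [ 0.16   0.987  0.   ]
 [ 0.     0.    -1.   ]]
```

>>> arm_command:
  commands:
    - [0.5,-4,0,0,0]
    - [0.5,-4,0,0,0]
    - [0.5,-4,0,0,0]
    - [0.5,-4,0,0,0]
    - [0.5,-4,0,0,0]
    - [0.5,-4,0,0,0]
    - [0.5,-4,0,0,0]
    - [0.5,-4,0,0,0]

```text
clock: 11.83
position: [0.9064, -0.1449, 0.5407]
tool_rot: [0.003, 0.08, 0.997, -0.0]
contact_force: [2.2, -0.4, 0.6]
opening: 0.502
```

```bash
python3 -c "
from h import *
s,R=show();print(R.round(3))"
```

```text
t 11.83 p [ 0.9064 -0.1449  0.5407] J [284.3 -88.6] jaw 80.83 tz [ 0.006 -0.001 -1.   ] F [ 2.2 -0.4  0.6] op 0.502 q [-0.172  0.949  0.096  0.     2.09  -1.582]
[[-0.987  0.159  0.006]
 [ 0.159  0.987 -0.001]
 [-0.006  0.    -1.   ]]
```

>>> arm_command:
  commands:
    - [0.5,-2,0,-2,0]
    - [0.5,-2,0,-2,0]
    - [0.5,-2,0,-2,0]
    - [0.5,-2,0,-2,0]
    - [0.5,-2,0,-2,0]
    - [0.5,-2,0,-2,0]
    - [0.5,-2,0,-2,0]
    - [0.5,-2,0,-2,0]

```text
clock: 12.5
position: [0.8967, -0.1438, 0.622]
tool_rot: [0.071, 0.079, 0.994, -0.006]
contact_force: [0.6, 0.3, -0.6]
opening: 0.5
```

```bash
python3 -c "
from h import *
s,R=show();print(R.round(3))"
```

```text
t 12.5 p [ 0.8967 -0.1438  0.622 ] J [274.5 -89.1] jaw 80.89 tz [ 0.14  -0.023 -0.99 ] F [ 0.6  0.3 -0.6] op 0.5 q [-1.730e-01  8.660e-01  8.700e-02  2.000e-03  2.046e+00 -1.583e+00]
[[-0.977  0.158  0.14 ]
 [ 0.157  0.987 -0.023]
 [-0.142 -0.    -0.99 ]]
```

It does tilt: 8° tips-leading at the reach limit. I keep going, straight outward.

>>> arm_command:
  commands:
    - [0.5,-4,0,0,0]
    - [0.5,-4,0,0,0]
    - [0.5,-4,0,0,0]
    - [0.5,-4,0,0,0]
    - [0.5,-4,0,0,0]
    - [0.5,-4,0,0,0]
    - [0.5,-4,0,0,0]
    - [0.5,-4,0,0,0]

```text
clock: 13.17
position: [0.9911, -0.1589, 0.5587]
tool_rot: [0.163, 0.078, 0.983, -0.013]
contact_force: [1.0, -0.2, -0.2]
opening: 0.497
```

```bash
python3 -c "
from h import *
s,R=show();print(R.round(3))"
```

```text
t 13.17 p [ 0.9911 -0.1589  0.5587] J [370.2 -89. ] jaw 80.9 tz [ 0.318 -0.051 -0.947] F [ 1.  -0.2 -0.2] op 0.497 q [-0.172  0.95   0.088  0.004  1.776 -1.582]
[[-0.935  0.158  0.318]
 [ 0.15   0.987 -0.051]
 [-0.322 -0.    -0.947]]
```

>>> arm_command:
  commands:
    - [0.5,-4,0,0,0]
    - [0.5,-4,0,0,0]
    - [0.5,-4,0,0,0]
    - [0.5,-4,0,0,0]
    - [0.5,-4,0,0,0]
    - [0.5,-4,0,0,0]
    - [0.5,-4,0,0,0]
    - [0.5,-4,0,0,0]

```text
clock: 13.83
position: [1.0511, -0.1685, 0.5644]
tool_rot: [0.262, 0.077, 0.962, -0.021]
contact_force: [0.4, 0.5, 0.2]
opening: 0.5
```

>>> arm_command:
  commands:
    - [0.5,-4,0,0,0]
    - [0.5,-4,0,0,0]
    - [0.5,-4,0,0,0]
    - [0.5,-4,0,0,0]
    - [0.5,-4,0,0,0]
    - [0.5,-4,0,0,0]
    - [0.5,-4,0,0,0]
    - [0.5,-4,0,0,0]

```text
clock: 14.5
position: [1.081, -0.1732, 0.6244]
tool_rot: [0.358, 0.074, 0.93, -0.029]
contact_force: [0.6, 0.6, -0.4]
opening: 0.5
```

```bash
python3 -c "
from h import *
s,R=show();print(R.round(3))"
```

```text
t 14.5 p [ 1.081  -0.1732  0.6244] J [461.2 -88.8] jaw 80.9 tz [ 0.662 -0.106 -0.742] F [ 0.6  0.6 -0.4] op 0.5 q [-0.172  0.94   0.087  0.009  1.38  -1.582]
[[-0.733  0.158  0.662]
 [ 0.117  0.987 -0.106]
 [-0.67  -0.    -0.742]]
```

The tool now stands tilted 42°, tips leading exactly along the jig's x axis. I fit a planar kinematic model to check that the pushing poses can be reached.

```bash
cat > kin.py <<'E'
import numpy as np
from scipy.optimize import least_squares
D=[([.424,1.631,1.089],.6246,0,.2557),([.414,1.842,.887],.4708,.2895,.185),([.609,1.885,.651],.4725,.286,.065),([.534,1.95,.656],.5223,.0093,.0901),([.615,1.952,.575],.5235,.0133,.0471),([.375,1.906,.86],.5234,.0133,.1855),([.25,1.231,1.661],.621,-.1,.5484),([.949,.096,2.09],.9064,-.1449,.5407),([.866,.087,2.046],.8967,-.1438,.622),([.95,.088,1.776],.9911,-.1589,.5587),([.94,.087,1.38],1.081,-.1732,.6244)]
def fk(p,q):
    a,hs,L1,L2,e,L3=p; A=q[0];B=A+q[1];C=B+q[2]
    return np.array([a+L1*np.sin(A)+L2*np.sin(B)+e*np.cos(B)+L3*np.sin(C), hs+L1*np.cos(A)+L2*np.cos(B)-e*np.sin(B)+L3*np.cos(C)])
r=least_squares(lambda p:np.concatenate([fk(p,q)-[np.hypot(x,y),z] for q,x,y,z in D]),[0,.3,.45,.45,0,.25])
p=r.x
def ik(rr,z,tilt):
    C=np.pi-np.radians(tilt)
    return least_squares(lambda q:np.r_[fk(p,q)-[rr,z],(sum(q)-C)],[.3,2,.5],bounds=([-.9,.09,.11],[2.11,2.58,2.69]))
if __name__=="__main__":
    print(p.round(4),np.abs(r.fun).max())
    from h import J
    for x in (-.2,-.185,-.17,-.1,-.045): 
        w=J(x,.007); s=ik(np.hypot(*w),.04,42); print(x,w.round(3),s.x.round(3),s.cost)
    s=ik(.61,.19,42);print(s.x,s.cost)
E
python3 kin.py
```

```text
[-1.000e-04  3.121e-01  5.633e-01  4.850e-01  7.720e-02  2.760e-01] 0.0003319196919036038
-0.2 [0.443 0.027] [0.015 2.377 0.11 ] 0.02566329732164838
-0.185 [0.458 0.024] [0.063 2.333 0.11 ] 0.02554651977179425
-0.17 [0.473 0.022] [0.109 2.29  0.11 ] 0.025290400123928688
-0.1 [0.542 0.011] [0.303 2.105 0.11 ] 0.022569860327875446
-0.045 [0.596 0.002] [0.431 1.975 0.11 ] 0.019200424933891035
[0.27809926 2.05902324 0.11      ] 0.002677351923596095
```

```bash
cat >> kin.py <<'E'
def iku(rr,z,tilt):
    C=np.pi-np.radians(tilt)
    return least_squares(lambda q:np.r_[fk(p,q)-[rr,z],(sum(q)-C)],[.3,2,.0],bounds=([-.9,.09,-2.69],[2.11,2.58,2.69]))
E
python3 - <<'E'
from kin import *
from h import J
for t in (25,30,35,40):
  for x in (-.19,-.17,-.15,-.1,-.045):
    w=J(x,.007);s=iku(np.hypot(*w),.04,t);print(t,x,s.x.round(3),round(s.cost,6))
E
```

```text
25 -0.19 [ 0.589  2.345 -0.228] 0.0
25 -0.17 [ 0.593  2.305 -0.192] 0.0
25 -0.15 [ 0.598  2.264 -0.157] 0.0
25 -0.1 [ 0.618  2.162 -0.075] 0.0
25 -0.045 [0.649 2.047 0.01 ] 0.0
30 -0.19 [ 0.622  2.386 -0.39 ] 0.0
30 -0.17 [ 0.622  2.347 -0.35 ] 0.0
30 -0.15 [ 0.624  2.307 -0.312] 0.0
30 -0.1 [ 0.636  2.205 -0.224] 0.0
30 -0.045 [ 0.661  2.091 -0.134] 0.0
35 -0.19 [ 0.668  2.424 -0.562] 0.0
35 -0.17 [ 0.663  2.385 -0.517] 0.0
35 -0.15 [ 0.66   2.345 -0.474] 0.0
35 -0.1 [ 0.664  2.245 -0.378] 0.0
35 -0.045 [ 0.681  2.132 -0.281] 0.0
40 -0.19 [ 0.728  2.457 -0.742] 0.0
40 -0.17 [ 0.716  2.418 -0.691] 0.0
40 -0.15 [ 0.708  2.379 -0.644] 0.0
40 -0.1 [ 0.701  2.279 -0.537] 0.0
40 -0.045 [ 0.709  2.168 -0.433] 0.0
```

The pushing poses need the wrist-flipped branch (joint 4 near π), because joint 5 can't go below 0.11. I build the full FK and simulate a route round that singularity: tool turned half a turn, passing on the -y side.

```bash
cat > full.py <<'E'
from kin import p
import numpy as np
from scipy.optimize import least_squares
from scipy.spatial.transform import Rotation as Rn
a,hs,L1,L2,e,L3=p
lo=np.array([-3,-.9,.09,-1.31,.11,-2.54]);hi=np.array([3,2.11,2.58,4.45,2.69,2.54])
def FK(q):
    A=q[1];B=A+q[2]
    w=np.array([a+L1*np.sin(A)+L2*np.sin(B)+e*np.cos(B),0,hs+L1*np.cos(A)+L2*np.cos(B)-e*np.sin(B)])
    R=Rn.from_euler("ZYZYZ",[q[0],B,q[3],q[4],q[5]+np.pi/2])
    return Rn.from_euler("z",q[0]).apply(w)+R.as_matrix()[:,2]*L3, R
def IK(q0,P,R):
    f=lambda q:(lambda x:np.r_[(x[0]-P)*5,(R.inv()*x[1]).as_rotvec(),1e-4*(q-q0)])(FK(q))
    s=least_squares(f,np.clip(q0,lo+1e-6,hi-1e-6),bounds=(lo,hi),xtol=1e-10,ftol=1e-10); return s.x,np.linalg.norm(s.fun[:6])
E
cat > sim.py <<'E'
from full import *
from h import J,show
import sys
s,R0=show(); q=s["qpos"].copy(); P,R=FK(q); print("FK err",(P-s["position"])*1000, np.degrees((R.inv()*Rn.from_matrix(R0)).as_rotvec()))
Rt=Rn.from_matrix(R0)*Rn.from_euler("z",179.99,degrees=True)
# turn in place
for k in range(1,27): q,er=IK(q,s["position"],Rn.from_matrix(R0)*Rn.from_euler("z",k*180/26,degrees=True))
print("turned",q.round(3),er)
Rf=Rn.from_matrix(R0)*Rn.from_euler("z",180,degrees=True)
P=s["position"].copy()
via=eval(sys.argv[1])
for V in via:
    V=np.array(V);n=max(1,int(np.linalg.norm(V-P)/.03))
    for k in range(1,n+1):
        qn,er=IK(q,P+(V-P)*k/n,Rf); d=np.abs(qn-q).max(); q=qn
        if k%3==0 or k==n or er>.003: print((P+(V-P)*k/n).round(3),q.round(2),"err",round(er,4),"dq",round(d,2))
    P=V
E
python3 sim.py "[[.85,-.25,.5],[.6,-.24,.45],[.5,-.22,.3],[.45,-.02,.2]]"
```

```text
t 14.5 p [ 1.081  -0.1732  0.6244] J [461.2 -88.8] jaw 80.9 tz [ 0.662 -0.106 -0.742] F [ 0.6  0.6 -0.4] op 0.5 q [-0.172  0.94   0.087  0.009  1.38  -1.582]Traceback (most recent call last):
  File "sim.py", line 4, in <module>
    s,R0=show(); q=s["qpos"].copy(); P,R=FK(q); print("FK err",(P-s["position"])*1000, np.degrees((R.inv()*Rn.from_matrix(R0)).as_rotvec()))
                                         ~~^^^
  File "full.py", line 10, in FK
    R=Rn.from_euler("ZYZYZ",[q[0],B,q[3],q[4],q[5]+np.pi/2])
  File "scipy/spatial/transform/_rotation.pyx", line 1413, in scipy.spatial.transform._rotation.Rotation.from_euler
ValueError: Expected axis specification to be a non-empty string of upto 3 characters, got ZYZYZ
```

```bash
sed -i 's/R=Rn.from_euler("ZYZYZ",\[q\[0\],B,q\[3\],q\[4\],q\[5\]+np.pi\/2\])/R=Rn.from_euler("ZYZ",[q[0],B,q[3]])*Rn.from_euler("YZ",[q[4],q[5]+np.pi\/2])/' full.py
python3 sim.py "[[.85,-.25,.5],[.6,-.24,.45],[.5,-.22,.3],[.45,-.02,.2]]"
```

```text
t 14.5 p [ 1.081  -0.1732  0.6244] J [461.2 -88.8] jaw 80.9 tz [ 0.662 -0.106 -0.742] F [ 0.6  0.6 -0.4] op 0.5 q [-0.172  0.94   0.087  0.009  1.38  -1.582]
FK err [ -2.08716865 -11.71570195   0.19962564] [-1.55052041e-14 -1.21755609e-14 -4.96961669e-15]
turned [-0.159  0.939  0.09  -0.     1.378  1.571] 0.000605675543799035
[ 1.004 -0.199  0.583] [-0.2   0.67  0.68  0.03  1.06  1.52] err 0.0 dq 0.14
[ 0.927 -0.224  0.541] [-0.26  0.52  1.    0.08  0.89  1.45] err 0.0 dq 0.1
[ 0.85 -0.25  0.5 ] [-0.32  0.42  1.25  0.16  0.75  1.34] err 0.0 dq 0.08
[ 0.756 -0.246  0.481] [-0.36  0.27  1.49  0.22  0.67  1.24] err 0.0 dq 0.08
[ 0.662 -0.242  0.462] [-0.42  0.14  1.7   0.31  0.61  1.12] err 0.0 dq 0.07
[ 0.6  -0.24  0.45] [-0.47  0.05  1.83  0.38  0.59  1.02] err 0.0 dq 0.06
[ 0.55  -0.23   0.375] [-0.5   0.05  2.01  0.56  0.44  0.8 ] err 0.0 dq 0.09
[ 0.5  -0.22  0.3 ] [-0.54  0.08  2.18  0.96  0.31  0.34] err 0.0 dq 0.19
[ 0.479 -0.134  0.257] [-0.34  0.08  2.32  1.5   0.12 -0.07] err 0.0 dq 0.3
[ 0.471 -0.106  0.243] [-0.27  0.1   2.37  2.25  0.11 -0.77] err 0.0149 dq 0.75
[ 0.457 -0.049  0.214] [-0.07  0.14  2.43  3.49  0.18 -1.84] err 0.0 dq 0.4
[ 0.45 -0.02  0.2 ] [ 0.03  0.18  2.46  3.68  0.25 -1.95] err 0.0 dq 0.19
```

```bash
sed -i 's/w=np.array(\[a+L1\*np.sin(A)+L2\*np.sin(B)+e\*np.cos(B),0,/w=np.array([a+L1*np.sin(A)+L2*np.sin(B)+e*np.cos(B),.0118,/' full.py
python3 -c "
from h import *
s=load('scene0')
print([dep(s,u).round(3) for u in [(393,212),(380,220),(408,222),(334,213)]])"
python3 sim.py "[[.85,-.25,.5],[.6,-.24,.45],[.52,-.26,.25],[.5,-.2,.17],[.47,-.1,.15],[.45,.0,.13],[.455,.024,.04],[.596,.002,.04]]"
```

```text
[array([ 0.506, -0.341,  0.022]), array([ 0.513, -0.264,  0.037]), array([ 0.447, -0.321,  0.018]), array([ 0.665, -0.256,  0.014])]
t 14.5 p [ 1.081  -0.1732  0.6244] J [461.2 -88.8] jaw 80.9 tz [ 0.662 -0.106 -0.742] F [ 0.6  0.6 -0.4] op 0.5 q [-0.172  0.94   0.087  0.009  1.38  -1.582]
FK err [-0.06838367 -0.0896748   0.19962564] [-1.55052041e-14 -1.21755609e-14 -4.96961669e-15]
turned [-0.172  0.939  0.09   0.009  1.378  1.559] 0.0004075516029609864
[ 1.004 -0.199  0.583] [-0.22  0.67  0.68  0.05  1.06  1.51] err 0.0 dq 0.14
[ 0.927 -0.224  0.541] [-0.27  0.52  1.    0.1   0.89  1.43] err 0.0 dq 0.1
[ 0.85 -0.25  0.5 ] [-0.34  0.42  1.25  0.17  0.76  1.31] err 0.0 dq 0.08
[ 0.756 -0.246  0.481] [-0.38  0.27  1.49  0.24  0.67  1.22] err 0.0 dq 0.08
[ 0.662 -0.242  0.462] [-0.44  0.14  1.7   0.33  0.61  1.09] err 0.0 dq 0.07
[ 0.6  -0.24  0.45] [-0.49  0.05  1.83  0.4   0.6   0.98] err 0.0 dq 0.06
[ 0.566 -0.249  0.364] [-0.55  0.1   1.98  0.63  0.44  0.69] err 0.0 dq 0.12
[ 0.531 -0.257  0.279] [-0.61  0.19  2.11  1.1   0.33  0.15] err 0.0 dq 0.22
[ 0.52 -0.26  0.25] [-0.63  0.23  2.15  1.32  0.32 -0.1 ] err 0.0 dq 0.25
[ 0.5  -0.2   0.17] [-0.53  0.36  2.29  2.27  0.32 -1.  ] err 0.0 dq 0.32
[ 0.47 -0.1   0.15] [-0.28  0.37  2.43  2.93  0.39 -1.46] err 0.0 dq 0.21
[0.45 0.   0.13] [ 0.07  0.43  2.48  3.45  0.51 -1.67] err 0.0 dq 0.16
[0.455 0.024 0.04 ] [ 0.15  0.75  2.45  3.43  0.79 -1.54] err 0.0 dq 0.1
[0.561 0.008 0.04 ] [ 0.07  0.72  2.25  3.42  0.57 -1.64] err 0.0 dq 0.07
[0.596 0.002 0.04 ] [ 0.05  0.72  2.18  3.43  0.5  -1.67] err 0.0 dq 0.07
```

```bash
cat >> h.py <<'E'
def plan2(legs,op=.5,dp=2):
    s,R=show(); P=s["position"].copy(); out=[]
    for tgt,turn,n in legs:
        d=(np.array(tgt)-P)*100/n
        for i in range(n):
            v=R.T@d; out.append([op,*[round(float(x),dp)+0. for x in v],round(turn/n,2)]); R=R@Rn.from_euler("z",turn/n,degrees=True).as_matrix()
        P=np.array(tgt)
    while len(out)%8: out.append([op,0,0,0,0])
    for i in range(0,len(out),8): print(out[i:i+8])
E
python3 -c "
from h import *
plan2([([.85,-.25,.5],90,13),([.6,-.24,.45],90,13)])"
```

```text
t 14.5 p [ 1.081  -0.1732  0.6244] J [461.2 -88.8] jaw 80.9 tz [ 0.662 -0.106 -0.742] F [ 0.6  0.6 -0.4] op 0.5 q [-0.172  0.94   0.087  0.009  1.38  -1.582]
[[0.5, 1.87, -0.86, -0.4, 6.92], [0.5, 1.76, -1.08, -0.4, 6.92], [0.5, 1.61, -1.29, -0.4, 6.92], [0.5, 1.45, -1.47, -0.4, 6.92], [0.5, 1.26, -1.64, -0.4, 6.92], [0.5, 1.05, -1.78, -0.4, 6.92], [0.5, 0.83, -1.89, -0.4, 6.92], [0.5, 0.6, -1.98, -0.4, 6.92]]
[[0.5, 0.35, -2.03, -0.4, 6.92], [0.5, 0.11, -2.06, -0.4, 6.92], [0.5, -0.14, -2.06, -0.4, 6.92], [0.5, -0.39, -2.03, -0.4, 6.92], [0.5, -0.63, -1.96, -0.4, 6.92], [0.5, -0.23, -1.68, -1.0, 6.92], [0.5, -0.43, -1.64, -1.0, 6.92], [0.5, -0.62, -1.57, -1.0, 6.92]]
[[0.5, -0.81, -1.49, -1.0, 6.92], [0.5, -0.98, -1.38, -1.0, 6.92], [0.5, -1.14, -1.25, -1.0, 6.92], [0.5, -1.28, -1.1, -1.0, 6.92], [0.5, -1.41, -0.94, -1.0, 6.92], [0.5, -1.51, -0.76, -1.0, 6.92], [0.5, -1.59, -0.58, -1.0, 6.92], [0.5, -1.65, -0.38, -1.0, 6.92]]
[[0.5, -1.68, -0.18, -1.0, 6.92], [0.5, -1.69, 0.02, -1.0, 6.92], [0.5, 0, 0, 0, 0], [0.5, 0, 0, 0, 0], [0.5, 0, 0, 0, 0], [0.5, 0, 0, 0, 0], [0.5, 0, 0, 0, 0], [0.5, 0, 0, 0, 0]]
```

>>> arm_command:
  commands:
    - [0.5,1.87,-0.86,-0.4,6.92]
    - [0.5,1.76,-1.08,-0.4,6.92]
    - [0.5,1.61,-1.29,-0.4,6.92]
    - [0.5,1.45,-1.47,-0.4,6.92]
    - [0.5,1.26,-1.64,-0.4,6.92]
    - [0.5,1.05,-1.78,-0.4,6.92]
    - [0.5,0.83,-1.89,-0.4,6.92]
    - [0.5,0.6,-1.98,-0.4,6.92]

```text
clock: 15.17
position: [0.9415, -0.2225, 0.5506]
tool_rot: [0.331, 0.492, 0.793, 0.139]
contact_force: [0.5, -0.3, 0.3]
opening: 0.501
```

```bash
python3 -c "
from h import *
plan2([([.85,-.25,.5],35,5),([.6,-.24,.45],90,13)])"
```

```text
t 15.17 p [ 0.9415 -0.2225  0.5506] J [ 331.3 -159.6] jaw 34.67 tz [ 0.662 -0.106 -0.742] F [ 0.5 -0.3  0.3] op 0.501 q [-0.264  0.548  0.941  0.088  0.922 -0.75 ]
[[0.5, 0.45, -2.08, -0.4, 7.0], [0.5, 0.2, -2.11, -0.4, 7.0], [0.5, -0.06, -2.12, -0.4, 7.0], [0.5, -0.32, -2.1, -0.4, 7.0], [0.5, -0.57, -2.05, -0.4, 7.0], [0.5, -0.22, -1.68, -1.0, 6.92], [0.5, -0.42, -1.64, -1.0, 6.92], [0.5, -0.61, -1.58, -1.0, 6.92]]
[[0.5, -0.8, -1.49, -1.0, 6.92], [0.5, -0.97, -1.38, -1.0, 6.92], [0.5, -1.13, -1.26, -1.0, 6.92], [0.5, -1.27, -1.11, -1.0, 6.92], [0.5, -1.4, -0.95, -1.0, 6.92], [0.5, -1.5, -0.77, -1.0, 6.92], [0.5, -1.59, -0.59, -1.0, 6.92], [0.5, -1.65, -0.39, -1.0, 6.92]]
[[0.5, -1.68, -0.19, -1.0, 6.92], [0.5, -1.69, 0.01, -1.0, 6.92], [0.5, 0, 0, 0, 0], [0.5, 0, 0, 0, 0], [0.5, 0, 0, 0, 0], [0.5, 0, 0, 0, 0], [0.5, 0, 0, 0, 0], [0.5, 0, 0, 0, 0]]
```

The tilt holds during the move and tracks the plan. I continue.

>>> arm_command:
  commands:
    - [0.5,0.45,-2.08,-0.4,7.0]
    - [0.5,0.2,-2.11,-0.4,7.0]
    - [0.5,-0.06,-2.12,-0.4,7.0]
    - [0.5,-0.32,-2.1,-0.4,7.0]
    - [0.5,-0.57,-2.05,-0.4,7.0]
    - [0.5,-0.22,-1.68,-1.0,6.92]
    - [0.5,-0.42,-1.64,-1.0,6.92]
    - [0.5,-0.61,-1.58,-1.0,6.92]

```text
clock: 15.83
position: [0.7923, -0.2486, 0.4887]
tool_rot: [0.228, 0.806, 0.47, 0.277]
contact_force: [0.4, -0.4, 0.4]
opening: 0.499
```

>>> arm_command:
  commands:
    - [0.5,-0.8,-1.49,-1.0,6.92]
    - [0.5,-0.97,-1.38,-1.0,6.92]
    - [0.5,-1.13,-1.26,-1.0,6.92]
    - [0.5,-1.27,-1.11,-1.0,6.92]
    - [0.5,-1.4,-0.95,-1.0,6.92]
    - [0.5,-1.5,-0.77,-1.0,6.92]
    - [0.5,-1.59,-0.59,-1.0,6.92]
    - [0.5,-1.65,-0.39,-1.0,6.92]

```text
clock: 16.5
position: [0.6382, -0.2431, 0.459]
tool_rot: [0.073, 0.932, 0.042, 0.352]
contact_force: [0.8, -0.3, 1.1]
opening: 0.502
```

```bash
python3 -c "
from h import *
s,R=show();print(R.round(3))
t=np.degrees(np.arctan2(R[1,2],R[0,2]));print(t)
plan2([([.6,-.24,.45],14,3),([.52,-.26,.25],0,13)])"
```

```text
t 16.5 p [ 0.6382 -0.2431  0.459 ] J [  35.2 -228.2] jaw -88.41 tz [ 0.662 -0.107 -0.742] F [ 0.8 -0.3  1.1] op 0.502 q [-0.462  0.104  1.747  0.356  0.609  0.797]
[[ 0.749  0.027  0.662]
 [ 0.13  -0.986 -0.107]
 [ 0.649  0.166 -0.742]]
-9.174038556574622
t 16.5 p [ 0.6382 -0.2431  0.459 ] J [  35.2 -228.2] jaw -88.41 tz [ 0.662 -0.107 -0.742] F [ 0.8 -0.3  1.1] op 0.502 q [-0.462  0.104  1.747  0.356  0.609  0.797]
[[0.5, -1.14, -0.19, -0.63, 4.67], [0.5, -1.15, -0.09, -0.63, 4.67], [0.5, -1.15, 0.0, -0.63, 4.67], [0.5, -1.47, 0.24, 0.75, 0.0], [0.5, -1.47, 0.24, 0.75, 0.0], [0.5, -1.47, 0.24, 0.75, 0.0], [0.5, -1.47, 0.24, 0.75, 0.0], [0.5, -1.47, 0.24, 0.75, 0.0]]
[[0.5, -1.47, 0.24, 0.75, 0.0], [0.5, -1.47, 0.24, 0.75, 0.0], [0.5, -1.47, 0.24, 0.75, 0.0], [0.5, -1.47, 0.24, 0.75, 0.0], [0.5, -1.47, 0.24, 0.75, 0.0], [0.5, -1.47, 0.24, 0.75, 0.0], [0.5, -1.47, 0.24, 0.75, 0.0], [0.5, -1.47, 0.24, 0.75, 0.0]]
```

>>> arm_command:
  commands:
    - [0.5,-1.14,-0.19,-0.63,4.67]
    - [0.5,-1.15,-0.09,-0.63,4.67]
    - [0.5,-1.15,0.0,-0.63,5.0]
    - [0.5,-1.47,0.24,0.75,0.0]
    - [0.5,-1.47,0.24,0.75,0.0]
    - [0.5,-1.47,0.24,0.75,0.0]
    - [0.5,-1.47,0.24,0.75,0.0]
    - [0.5,-1.47,0.24,0.75,0.0]

```text
clock: 17.17
position: [0.5695, -0.2481, 0.3726]
tool_rot: [0.03, 0.931, -0.072, 0.358]
contact_force: [0.5, 0.2, -0.8]
opening: 0.5
```

>>> arm_command:
  commands:
    - [0.5,-1.47,0.24,0.75,0.0]
    - [0.5,-1.47,0.24,0.75,0.0]
    - [0.5,-1.47,0.24,0.75,0.0]
    - [0.5,-1.47,0.24,0.75,0.0]
    - [0.5,-1.47,0.24,0.75,0.0]
    - [0.5,-1.47,0.24,0.75,0.0]
    - [0.5,-1.47,0.24,0.75,0.0]
    - [0.5,-1.47,0.24,0.75,0.0]

```text
clock: 17.83
position: [0.5198, -0.2606, 0.2492]
tool_rot: [0.031, 0.931, -0.072, 0.357]
contact_force: [0.2, 0.4, 0.3]
opening: 0.502
```

```bash
python3 -c "
from h import *
s,R=show();print(R.round(3))
plan2([([.5,-.2,.17],0,8),([.47,-.1,.15],0,6),([.45,0,.13],0,5),([.45,.025,.08],0,5)])"
```

```text
t 17.83 p [ 0.5198 -0.2606  0.2492] J [ -79.  -264.3] jaw -98.94 tz [ 0.661 -0.108 -0.743] F [0.2 0.4 0.3] op 0.502 q [-0.629  0.236  2.148  1.327  0.316 -0.11 ]
[[ 0.734 -0.155  0.661]
 [-0.112 -0.988 -0.108]
 [ 0.67   0.006 -0.743]]
t 17.83 p [ 0.5198 -0.2606  0.2492] J [ -79.  -264.3] jaw -98.94 tz [ 0.661 -0.108 -0.743] F [0.2 0.4 0.3] op 0.502 q [-0.629  0.236  2.148  1.327  0.316 -0.11 ]
[[0.5, -0.93, -0.72, 0.49, 0.0], [0.5, -0.93, -0.72, 0.49, 0.0], [0.5, -0.93, -0.72, 0.49, 0.0], [0.5, -0.93, -0.72, 0.49, 0.0], [0.5, -0.93, -0.72, 0.49, 0.0], [0.5, -0.93, -0.72, 0.49, 0.0], [0.5, -0.93, -0.72, 0.49, 0.0], [0.5, -0.93, -0.72, 0.49, 0.0]]
[[0.5, -0.78, -1.57, -0.26, 0.0], [0.5, -0.78, -1.57, -0.26, 0.0], [0.5, -0.78, -1.57, -0.26, 0.0], [0.5, -0.78, -1.57, -0.26, 0.0], [0.5, -0.78, -1.57, -0.26, 0.0], [0.5, -0.78, -1.57, -0.26, 0.0], [0.5, -0.78, -1.92, -0.18, 0.0], [0.5, -0.78, -1.92, -0.18, 0.0]]
[[0.5, -0.78, -1.92, -0.18, 0.0], [0.5, -0.78, -1.92, -0.18, 0.0], [0.5, -0.78, -1.92, -0.18, 0.0], [0.5, -0.73, -0.5, 0.69, 0.0], [0.5, -0.73, -0.5, 0.69, 0.0], [0.5, -0.73, -0.5, 0.69, 0.0], [0.5, -0.73, -0.5, 0.69, 0.0], [0.5, -0.73, -0.5, 0.69, 0.0]]
```

>>> arm_command:
  commands:
    - [0.5,-0.93,-0.72,0.49,0.0]
    - [0.5,-0.93,-0.72,0.49,0.0]
    - [0.5,-0.93,-0.72,0.49,0.0]
    - [0.5,-0.93,-0.72,0.49,0.0]
    - [0.5,-0.93,-0.72,0.49,0.0]
    - [0.5,-0.93,-0.72,0.49,0.0]
    - [0.5,-0.93,-0.72,0.49,0.0]
    - [0.5,-0.93,-0.72,0.49,0.0]

```text
clock: 18.5
position: [0.5002, -0.1991, 0.1701]
tool_rot: [0.03, 0.931, -0.072, 0.357]
contact_force: [0.6, 0.1, 0.3]
opening: 0.499
```

>>> arm_command:
  commands:
    - [0.5,-0.78,-1.57,-0.26,0.0]
    - [0.5,-0.78,-1.57,-0.26,0.0]
    - [0.5,-0.78,-1.57,-0.26,0.0]
    - [0.5,-0.78,-1.57,-0.26,0.0]
    - [0.5,-0.78,-1.57,-0.26,0.0]
    - [0.5,-0.78,-1.57,-0.26,0.0]
    - [0.5,-0.78,-1.92,-0.18,0.0]
    - [0.5,-0.78,-1.92,-0.18,0.0]

```text
clock: 19.17
position: [0.4622, -0.0584, 0.1424]
tool_rot: [0.03, 0.931, -0.072, 0.357]
contact_force: [0.9, 0.4, -0.2]
opening: 0.5
```

```bash
python3 -c "
from h import *
s,R=show();print(R.round(3))
w=J(-.185,.003)
plan2([([.45,0,.12],0,3),([*w,.08],0,5)])"
```

```text
t 19.17 p [ 0.4622 -0.0584  0.1424] J [-168.   -73.8] jaw -98.94 tz [ 0.661 -0.107 -0.743] F [ 0.9  0.4 -0.2] op 0.5 q [-0.145  0.388  2.456  3.166  0.436 -1.587]
[[ 0.734 -0.155  0.661]
 [-0.113 -0.988 -0.107]
 [ 0.669  0.004 -0.743]]
t 19.17 p [ 0.4622 -0.0584  0.1424] J [-168.   -73.8] jaw -98.94 tz [ 0.661 -0.107 -0.743] F [ 0.9  0.4 -0.2] op 0.5 q [-0.145  0.388  2.456  3.166  0.436 -1.587]
[[0.5, -1.02, -1.86, 0.08, 0.0], [0.5, -1.02, -1.86, 0.08, 0.0], [0.5, -1.02, -1.86, 0.08, 0.0], [0.5, -0.47, -0.43, 0.65, 0.0], [0.5, -0.47, -0.43, 0.65, 0.0], [0.5, -0.47, -0.43, 0.65, 0.0], [0.5, -0.47, -0.43, 0.65, 0.0], [0.5, -0.47, -0.43, 0.65, 0.0]]
```

The wrist is flipped (q4 ≈ π) with the tilt intact. I check where the wrist camera sits relative to the tool.

```bash
python3 -c "
from h import *
c=load('w5'); R=cv2.Rodrigues(c['rvec'])[0]; o=-R.T@np.ravel(c['tvec']); print('cam',o)
p=np.array([.5242,.0133,.1868]);A=Rn.from_quat([.761,.649,.001,.001]).as_matrix();print('in tool',A.T@(o-p),'axis',A.T@R[2])
c=snap('wrist','w6');c=snap('side','d6')"
```

```text
cam [0.53659906 0.08727118 0.30515878]
in tool [ 0.07502752  0.00089945 -0.11833992] axis [-2.95346182e-01  8.34302890e-05  9.55390300e-01]
```

View pics/w6.png

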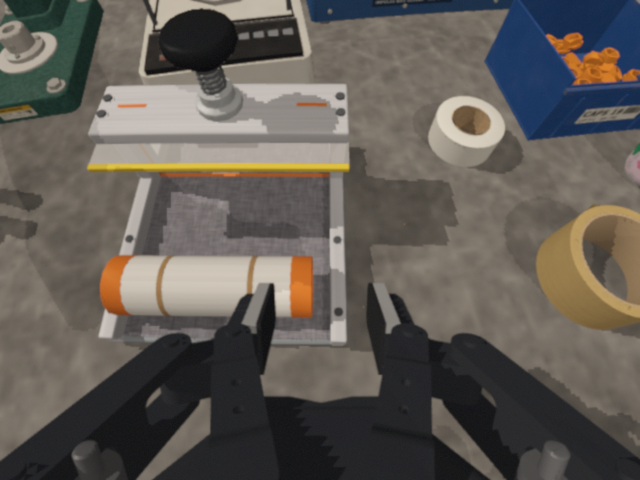

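View pics/d6.png

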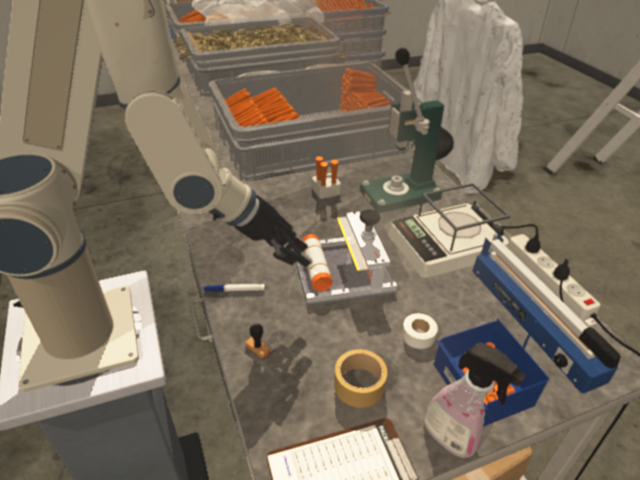

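The view confirms it: the canister is still on the fence side, and the fingers are tilted ahead of the body. I go behind the canister and lower.

```bash
python3 -c "
from h import *
w=J(-.19,.007)
plan2([([.45,0,.12],0,3),([*w,.07],0,5),([*w,.04],0,4)])"
```

```text
t 19.27 p [ 0.4612 -0.0566  0.1416] J [-169.2  -72.2] jaw -98.7 tz [ 0.659 -0.104 -0.745] F [-0.2 -0.3 -0.1] op 0.498 q [-0.142  0.388  2.457  3.163  0.435 -1.585]
[[0.5, -0.96, -1.81, 0.09, 0.0], [0.5, -0.96, -1.81, 0.09, 0.0], [0.5, -0.96, -1.81, 0.09, 0.0], [0.5, -0.67, -0.51, 0.74, 0.0], [0.5, -0.67, -0.51, 0.74, 0.0], [0.5, -0.67, -0.51, 0.74, 0.0], [0.5, -0.67, -0.51, 0.74, 0.0], [0.5, -0.67, -0.51, 0.74, 0.0]]
[[0.5, -0.5, 0.0, 0.56, 0.0], [0.5, -0.5, 0.0, 0.56, 0.0], [0.5, -0.5, 0.0, 0.56, 0.0], [0.5, -0.5, 0.0, 0.56, 0.0], [0.5, 0, 0, 0, 0], [0.5, 0, 0, 0, 0], [0.5, 0, 0, 0, 0], [0.5, 0, 0, 0, 0]]
```

>>> arm_command:
  commands:
    - [0.5,-0.96,-1.81,0.09,0.0]
    - [0.5,-0.96,-1.81,0.09,0.0]
    - [0.5,-0.96,-1.81,0.09,0.0]
    - [0.5,-0.67,-0.51,0.74,0.0]
    - [0.5,-0.67,-0.51,0.74,0.0]
    - [0.5,-0.67,-0.51,0.74,0.0]
    - [0.5,-0.67,-0.51,0.74,0.0]
    - [0.5,-0.67,-0.51,0.74,0.0]

```text
clock: 19.93
position: [0.456, 0.0232, 0.0704]
tool_rot: [0.029, 0.931, -0.072, 0.358]
contact_force: [-0.8, 0.2, -0.6]
opening: 0.502
```

```bash
python3 -c "
from h import *
w=J(-.19,.007)
plan2([([*w,.04],0,5)])"
```

```text
t 19.93 p [0.456  0.0232 0.0704] J [-187.1    5.7] jaw -98.89 tz [ 0.662 -0.105 -0.743] F [-0.8  0.2 -0.6] op 0.502 q [ 0.146  0.644  2.462  3.457  0.7   -1.59 ]
[[0.5, -0.45, -0.03, 0.41, 0.0], [0.5, -0.45, -0.03, 0.41, 0.0], [0.5, -0.45, -0.03, 0.41, 0.0], [0.5, -0.45, -0.03, 0.41, 0.0], [0.5, -0.45, -0.03, 0.41, 0.0], [0.5, 0, 0, 0, 0], [0.5, 0, 0, 0, 0], [0.5, 0, 0, 0, 0]]
```

>>> arm_command:
  commands:
    - [0.5,-0.45,-0.03,0.41,0.0]
    - [0.5,-0.45,-0.03,0.41,0.0]
    - [0.5,-0.45,-0.03,0.41,0.0]
    - [0.5,-0.45,-0.03,0.41,0.0]
    - [0.5,-0.4,0,0.4,-0.2]
    - [0.5,0,0,0,0]
    - [0.5,0,0,0,0]
    - [0.5,0,0,0,0]

```text
clock: 20.6
position: [0.4521, 0.0244, 0.0406]
tool_rot: [0.03, 0.931, -0.07, 0.357]
contact_force: [-0.0, -0.2, 0.4]
opening: 0.502
```

```bash
python3 -c "
from h import *
s,R=show();print(R.round(4))
c=snap('wrist','w7')
P,I,Q=canJ(c)
k=(Q[:,0]>-.16)&(Q[:,0]<-.06)&(abs(Q[:,1])<.083)&(P[:,2]>.03)&(P[:,2]<.065)&(I.astype(int).max(1)>120)
f=fitcan(P[k],.033);print(f,toJ(f[0])*1000,np.degrees(f[1]))
c=snap('side','d7');crop(c,'d7c',230,190,160,120,5)"
```

```text
t 20.6 p [0.4521 0.0244 0.0406] J [-191.1    6.3] jaw -98.74 tz [ 0.66  -0.106 -0.744] F [-0.  -0.2  0.4] op 0.502 q [ 0.153  0.749  2.457  3.433  0.794 -1.552]
[[ 0.7356 -0.1519  0.6601]
 [-0.1091 -0.9884 -0.1058]
 [ 0.6685  0.0058 -0.7436]]
(array([0.52464239, 0.01356409]), np.float64(1.4113714918005429), np.float64(0.03323674931201046), np.float64(0.14782575557717825), np.float64(0.0005440821389184417)) [-117.78927823    7.12392541] 80.86562980525397
```

View pics/w7.png

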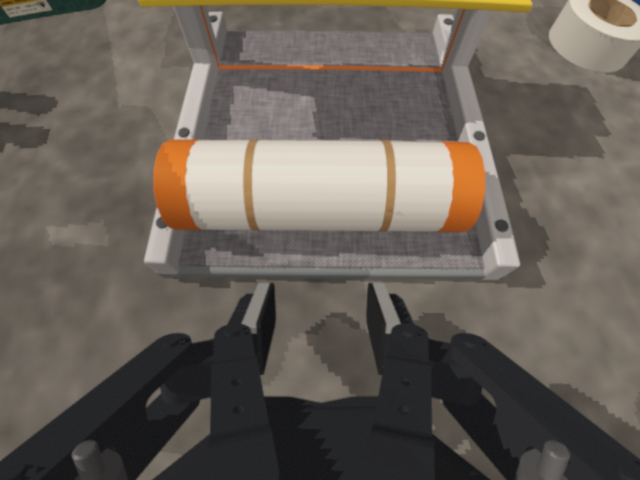

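View pics/d7c.png

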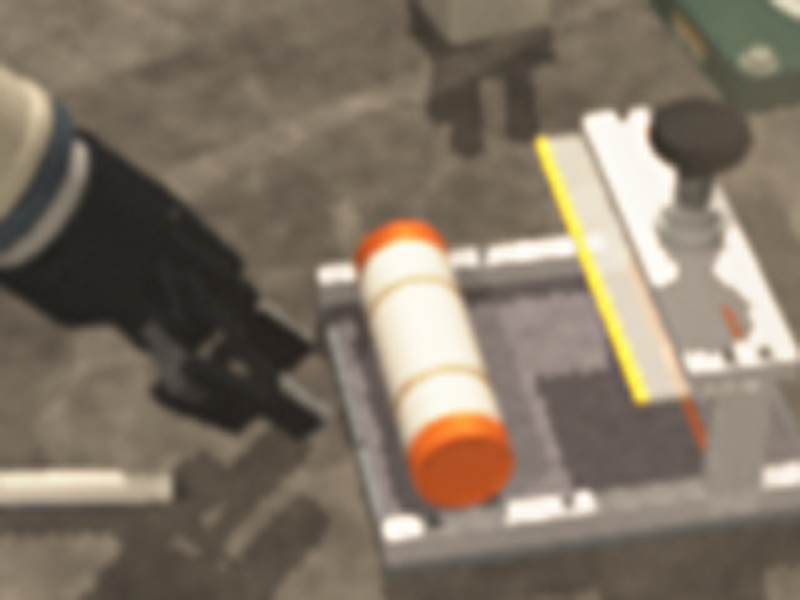

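```bash
python3 -c "
from h import *
c=load('w7')
for uv in [(221,67.5),(320,68),(440,69.5)]: print('line',toJ(atz(c,uv,.010))*1000, toJ(dep(c,uv))*1000,dep(c,uv)[2])
for uv in [(260,287),(270,287),(267,290),(250,300),(372,288),(388,297),(240,330)]: d=dep(c,uv);print(uv,(toJ(d)*1000).round(1),d[2].round(4))
crop(c,'w7c',200,40,260,50,3);crop(c,'w7f',220,260,200,120,4)"
```

```text
line [ 0.15677321 80.33147077] [-1.24812978 79.84664919] 0.01111356817900172
line [-0.17758261  7.55885491] [-1.46304774  7.55417989] 0.01102049916416628
line [  0.90882242 -81.12106105] [ -1.2608814  -80.22927008] 0.011713724925398655
(260, 287) [-172.4   32.4] 0.037
(270, 287) [-172.4   28.1] 0.0369
(267, 290) [-174.4   28.9] 0.0396
(250, 300) [-178.8   35.8] 0.0394
(372, 288) [-172.7  -16.1] 0.038
(388, 297) [-178.4  -21.3] 0.045
(240, 330) [-195.2   32.9] 0.0647
```

View pics/w7c.png

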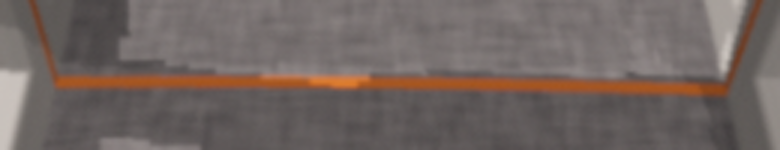

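View pics/w7f.png

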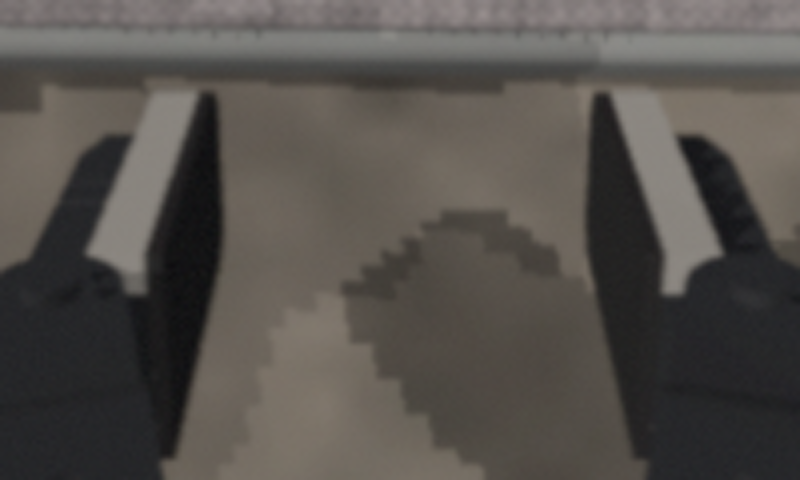

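The line measures at x = 0 within about 0.5 mm. The fingertips' front corners are at z = 37 mm, above the canister's mid-height, so I lower 8 mm and move up close to it.

>>> arm_command:
  commands:
    - [0.5,-0.27,0,0.3,0.4]
    - [0.5,-0.27,0,0.3,0]
    - [0.5,0,0,0,0]
    - [0.5,0.37,0,0.33,0]
    - [0.5,0.37,0,0.33,0]
    - [0.5,0.37,0,0.33,0]
    - [0.5,0.22,0,0.2,0]
    - [0.5,0,0,0,0]

```text
clock: 21.37
position: [0.471, 0.0215, 0.0329]
tool_rot: [0.029, 0.93, -0.074, 0.358]
contact_force: [-0.0, -0.4, 0.2]
opening: 0.496
```

```bash
python3 -c "
from h import *
s,R=show();c=snap('wrist','w8')
for uv in [(260,287),(270,287),(372,288)]: d=dep(c,uv);print(uv,(toJ(d)*1000).round(1),d[2].round(4))
xj=np.array([.9873,-.159,0]);print(R.T@xj)"
```

```text
t 21.37 p [0.471  0.0215 0.0329] J [-172.     6.5] jaw -99.05 tz [ 0.662 -0.106 -0.742] F [-0.  -0.4  0.2] op 0.496 q [ 0.134  0.764  2.418  3.422  0.772 -1.555]
(260, 287) [-153.1   32.6] 0.0293
(270, 287) [-153.3   28.1] 0.0303
(372, 288) [-153.8  -15.9] 0.0305
[0.742379   0.00164884 0.67000969]
```

View pics/w8.png

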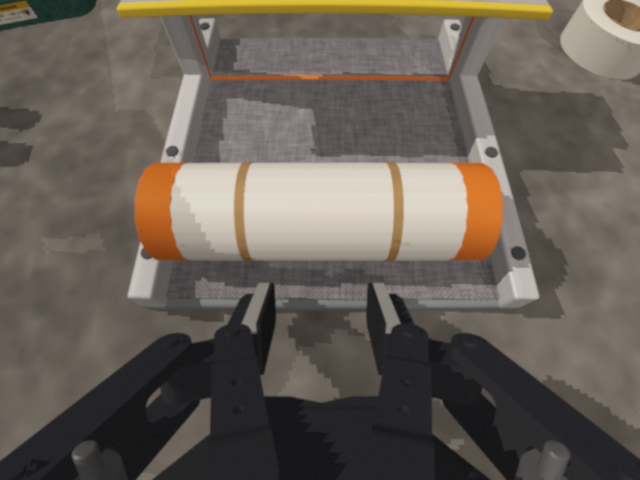

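>>> arm_command:
  commands:
    - [0.5,0.22,0,0.2,0]
    - [0.5,0.22,0,0.2,0]
    - [0.5,0.22,0,0.2,0]
    - [0.5,0.07,0,0.07,0]
    - [0.5,0.07,0,0.07,0]
    - [0.5,0.07,0,0.07,0]
    - [0.5,0.07,0,0.07,0]
    - [0.5,0.07,0,0.07,0]

```text
clock: 22.08
position: [0.4813, 0.0196, 0.0322]
tool_rot: [0.029, 0.931, -0.073, 0.356]
contact_force: [-13.7, 5.5, 17.6]
opening: 0.498
```

>>> arm_command:
  commands:
    - [0.5,0.11,0,0.1,0]
    - [0.5,0.15,0,0.13,0]
    - [0.5,0.15,0,0.13,0]
    - [0.5,0.15,0,0.13,0]
    - [0.5,0.15,0,0.13,0]
    - [0.5,0.15,0,0.13,0]
    - [0.5,0.15,0,0.13,0]
    - [0.5,0.15,0,0.13,0]

```text
clock: 22.75
position: [0.4974, 0.0171, 0.0324]
tool_rot: [0.029, 0.931, -0.073, 0.356]
contact_force: [-6.1, 0.8, 6.6]
opening: 0.498
```

```bash
cat > look.py <<'E'
from h import *
import sys
n=sys.argv[1]; x0=float(sys.argv[2])/1000
s,R=show();c=snap('wrist',n)
P,I,Q=canJ(c)
k=(Q[:,0]>x0-.03)&(Q[:,0]<x0+.03)&(abs(Q[:,1])<.083)&(P[:,2]>.03)&(P[:,2]<.06)&(I.astype(int).max(1)>100)
f=fitcan(P[k],.033);print(k.sum(),"z",f[2].round(4),"len",f[3].round(4),"rms",f[4].round(5),"CAN J",(toJ(f[0])*1000).round(2),"ax",np.degrees(f[1]).round(2)%180,"target ax 80.85")
for uv in [(270,287),(372,288)]: d=dep(c,uv);print(uv,(toJ(d)*1000).round(1),d[2].round(4))
E
python3 look.py w9 -103
```

```text
t 22.75 p [0.4974 0.0171 0.0324] J [-145.2    6.2] jaw -99.01 tz [ 0.659 -0.106 -0.745] F [-6.1  0.8  6.6] op 0.498 q [ 0.108  0.749  2.366  3.417  0.706 -1.584]
37047 z 0.0332 len 0.1477 rms 0.00073 CAN J [-101.13    7.2 ] ax 80.84 target ax 80.85
(270, 287) [-126.5   27.9] 0.0294
(372, 288) [-126.8  -16.2] 0.0296
```

View pics/w9.png

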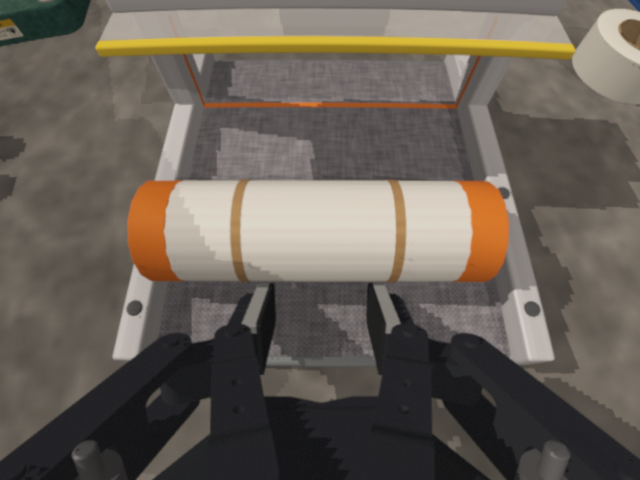

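Canister at -101 mm, still on the fence and parallel. But there is an upward/backward force of 7-18 N, so the fingertips' lower edge is rubbing the bed. I raise 3 mm (corner at 32.5 mm, still below mid-height) and check.

>>> arm_command:
  commands:
    - [0.5,0.1,0,-0.11,0]
    - [0.5,0.1,0,-0.11,0]
    - [0.5,0,0,0,0]
    - [0.5,0.07,0,0.07,0]
    - [0.5,0.07,0,0.07,0]
    - [0.5,0.07,0,0.07,0]
    - [0.5,0.07,0,0.07,0]
    - [0.5,0.11,0,0.1,0]

```text
clock: 23.47
position: [0.504, 0.0162, 0.035]
tool_rot: [0.029, 0.931, -0.073, 0.357]
contact_force: [0.9, 0.4, -0.3]
opening: 0.502
```

```bash
python3 look.py w10 -98
```

```text
t 23.47 p [0.504  0.0162 0.035 ] J [-138.6    6.4] jaw -99.03 tz [ 0.66  -0.106 -0.744] F [ 0.9  0.4 -0.3] op 0.502 q [ 0.103  0.74   2.355  3.419  0.687 -1.592]
35848 z 0.0332 len 0.1477 rms 0.00095 CAN J [-93.63   7.21] ax 80.83 target ax 80.85
(270, 287) [-119.9   28.1] 0.0323
(372, 288) [-120.5  -15.8] 0.0333
```

>>> arm_command:
  commands:
    - [0.5,0.15,0,0.13,0]
    - [0.5,0.22,0,0.2,0]
    - [0.5,0.22,0,0.2,0]
    - [0.5,0.22,0,0.2,0]
    - [0.5,0.22,0,0.2,0]
    - [0.5,0.22,0,0.2,0]
    - [0.5,0.22,0,0.2,0]
    - [0.5,0.22,0,0.2,0]

```text
clock: 24.18
position: [0.5267, 0.0126, 0.035]
tool_rot: [0.029, 0.931, -0.073, 0.357]
contact_force: [-0.8, -0.6, 0.0]
opening: 0.499
```

>>> arm_command:
  commands:
    - [0.5,0.22,0,0.2,0]
    - [0.5,0.22,0,0.2,0]
    - [0.5,0.22,0,0.2,0]
    - [0.5,0.22,0,0.2,0]
    - [0.5,0.22,0,0.2,0]
    - [0.5,0.15,0,0.13,0]
    - [0.5,0.07,0,0.07,0]
    - [0.5,0,0,0,0]

```text
clock: 24.85
position: [0.5445, 0.0098, 0.0351]
tool_rot: [0.029, 0.931, -0.073, 0.357]
contact_force: [-0.2, 0.9, 0.3]
opening: 0.5
```

```bash
python3 look.py w11 -52
```

```text
t 24.85 p [0.5445 0.0098 0.0351] J [-97.6   6.5] jaw -99.04 tz [ 0.661 -0.106 -0.743] F [-0.2  0.9  0.3] op 0.5 q [ 0.075  0.732  2.276  3.418  0.604 -1.627]
35259 z 0.0332 len 0.1477 rms 0.00062 CAN J [-52.55   7.28] ax 80.86 target ax 80.85
(270, 287) [-78.8  28.3] 0.0319
(372, 288) [-79.5 -15.8] 0.0331
```

View pics/w11.png

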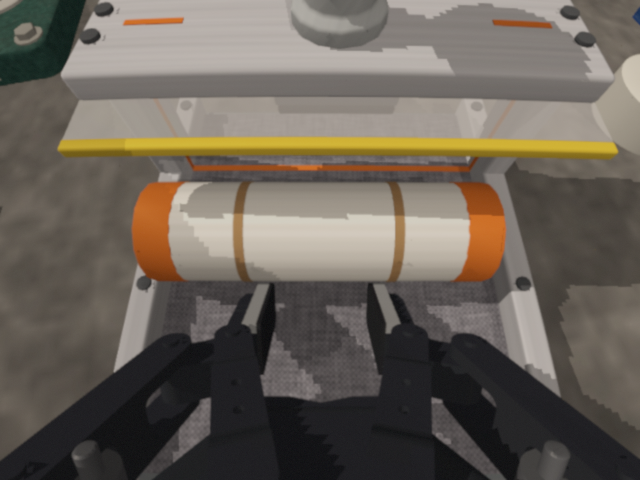

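Canister at -52.5 mm, parallel and on the fence. I continue, slowing down.

>>> arm_command:
  commands:
    - [0.5,0.15,0,0.13,0]
    - [0.5,0.22,0,0.2,0]
    - [0.5,0.22,0,0.2,0]
    - [0.5,0.22,0,0.2,0]
    - [0.5,0.22,0,0.2,0]
    - [0.5,0.22,0,0.2,0]
    - [0.5,0.15,0,0.13,0]
    - [0.5,0.15,0,0.13,0]

```text
clock: 25.57
position: [0.5649, 0.0065, 0.035]
tool_rot: [0.029, 0.931, -0.073, 0.357]
contact_force: [-0.4, -0.1, 0.2]
opening: 0.5
```

>>> arm_command:
  commands:
    - [0.5,0.15,0,0.13,0]
    - [0.5,0.15,0,0.13,0]
    - [0.5,0.15,0,0.13,0]
    - [0.5,0.11,0,0.1,0]
    - [0.5,0.07,0,0.07,0]
    - [0.5,0.04,0,0.03,0]
    - [0.5,0.04,0,0.03,0]
    - [0.5,0,0,0,0]

```text
clock: 26.23
position: [0.5741, 0.0051, 0.0352]
tool_rot: [0.029, 0.931, -0.073, 0.357]
contact_force: [-0.7, -0.1, -0.3]
opening: 0.502
```

```bash
python3 look.py w12 -22; python3 look.py w12b -22
```

```text
t 26.23 p [0.5741 0.0051 0.0352] J [-67.6   6.6] jaw -99.03 tz [ 0.66  -0.106 -0.744] F [-0.7 -0.1 -0.3] op 0.502 q [ 0.057  0.732  2.217  3.421  0.546 -1.652]
14934 z 0.0336 len 0.1478 rms 0.00051 CAN J [-22.51   7.16] ax 80.91 target ax 80.85
(270, 287) [-48.8  28.3] 0.032
(372, 288) [-49.6 -15.7] 0.0334
t 26.28 p [0.574  0.0051 0.0351] J [-67.7   6.6] jaw -99.03 tz [ 0.66  -0.106 -0.744] F [ 0.  -0.3 -0.3] op 0.501 q [ 0.057  0.732  2.217  3.421  0.546 -1.652]
14953 z 0.0335 len 0.1478 rms 0.00051 CAN J [-22.52   7.17] ax 80.89 target ax 80.85
(270, 287) [-48.7  28.4] 0.0315
(372, 288) [-49.3 -15.8] 0.0324
```

View pics/w12.png

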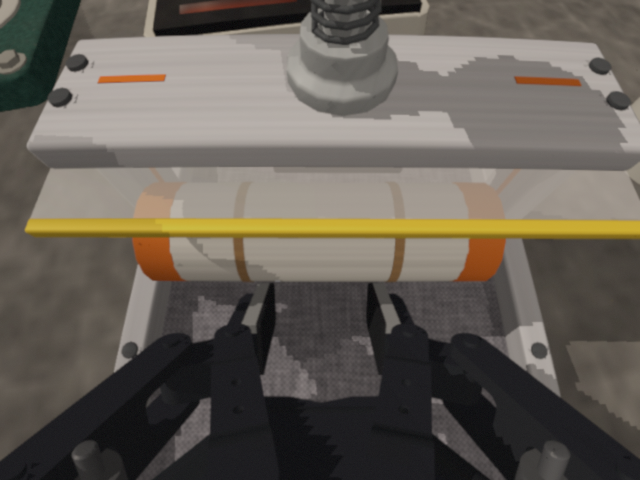

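>>> arm_command:
  commands:
    - [0.5,0.07,0,0.07,0]
    - [0.5,0.11,0,0.1,0]
    - [0.5,0.11,0,0.1,0]
    - [0.5,0.11,0,0.1,0]
    - [0.5,0.11,0,0.1,0]
    - [0.5,0.11,0,0.1,0]
    - [0.5,0.11,0,0.1,0]
    - [0.5,0.11,0,0.1,0]

```text
clock: 27.0
position: [0.5854, 0.0033, 0.035]
tool_rot: [0.029, 0.931, -0.073, 0.357]
contact_force: [-1.3, -0.7, 0.6]
opening: 0.501
```

>>> arm_command:
  commands:
    - [0.5,0.07,0,0.07,0]
    - [0.5,0.07,0,0.07,0]
    - [0.5,0.04,0,0.03,0]
    - [0.5,0.04,0,0.03,0]
    - [0.5,0.04,0,0.03,0]
    - [0.5,0.02,0,0.02,0]
    - [0.5,0,0,0,0]
    - [0.5,0,0,0,0]

```text
clock: 27.67
position: [0.589, 0.0027, 0.0351]
tool_rot: [0.029, 0.931, -0.073, 0.357]
contact_force: [0.1, -0.3, 0.3]
opening: 0.503
```

```bash
python3 look.py w13 -8; python3 -c "
from h import *
c=snap('side','d13');crop(c,'d13c',310,195,110,110,6)
c=load('w13');crop(c,'w13c',100,120,440,200,1.8)"
```

```text
t 27.67 p [0.589  0.0027 0.0351] J [-52.5   6.6] jaw -99.03 tz [ 0.66  -0.106 -0.744] F [ 0.1 -0.3  0.3] op 0.503 q [ 0.049  0.734  2.187  3.424  0.518 -1.664]h.py:26: RuntimeWarning: Degrees of freedom <= 0 for slice
  w,V=np.linalg.eigh(np.cov((q-m).T)); yaw0=np.arctan2(V[1,1],V[0,1])
  c *= np.true_divide(1, fact)
  c *= np.true_divide(1, fact)
Traceback (most recent call last):
  File "look.py", line 7, in <module>
    f=fitcan(P[k],.033);print(k.sum(),"z",f[2].round(4),"len",f[3].round(4),"rms",f[4].round(5),"CAN J",(toJ(f[0])*1000).round(2),"ax",np.degrees(f[1]).round(2)%180,"target ax 80.85")
  File "h.py", line 29, in fitcan
    r=least_squares(res,[yaw0,0,zc],loss="soft_l1",f_scale=0.001); yaw,off,z=r.x
ValueError: Initial guess is outside of provided bounds
```

View pics/w13c.png

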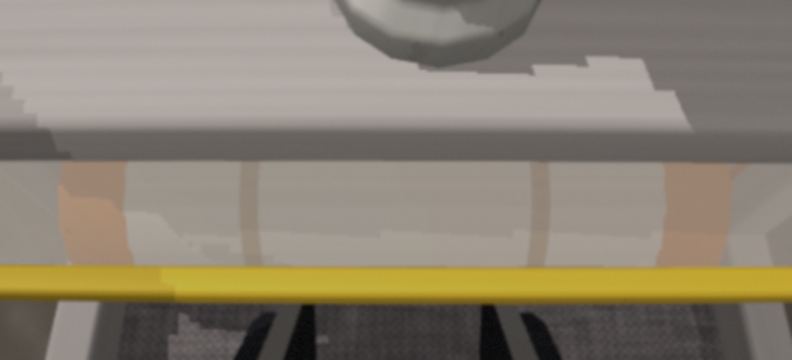

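View pics/d13c.png

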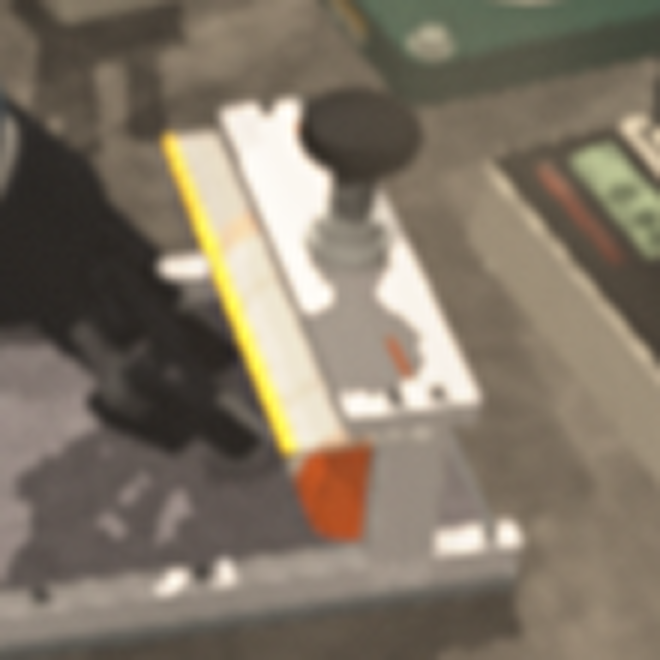

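The TCP-to-canister offset was a constant 45.1 mm in the last looks, so the canister should now be at about -7.4 mm. I go 5 mm further slowly and then check the right end cap in the side camera.

>>> arm_command:
  commands:
    - [0.5,0.05,0,0.05,0]
    - [0.5,0.05,0,0.05,0]
    - [0.5,0.05,0,0.05,0]
    - [0.5,0.05,0,0.05,0]
    - [0.5,0.05,0,0.05,0]
    - [0.5,0.05,0,0.04,0]
    - [0.5,0.04,0,0.03,0]
    - [0.5,0,0,0,0]

```text
clock: 28.43
position: [0.5937, 0.002, 0.035]
tool_rot: [0.029, 0.931, -0.073, 0.357]
contact_force: [-1.0, -0.1, 0.3]
opening: 0.498
```

```bash
python3 -c "
from h import *
show()
for n in ('scene','side','wrist'): snap(n,n+'14')
crop(load('side14'),'d14c',340,245,60,50,13);crop(load('scene14'),'s14c',255,225,80,70,9)
crop(load('wrist14'),'w14c',100,120,440,200,1.8)"
```

```text
t 28.43 p [0.5937 0.002  0.035 ] J [-47.7   6.6] jaw -99.03 tz [ 0.66  -0.106 -0.744] F [-1.  -0.1  0.3] op 0.498 q [ 0.047  0.735  2.177  3.425  0.51  -1.668]
```

View pics/d14c.png

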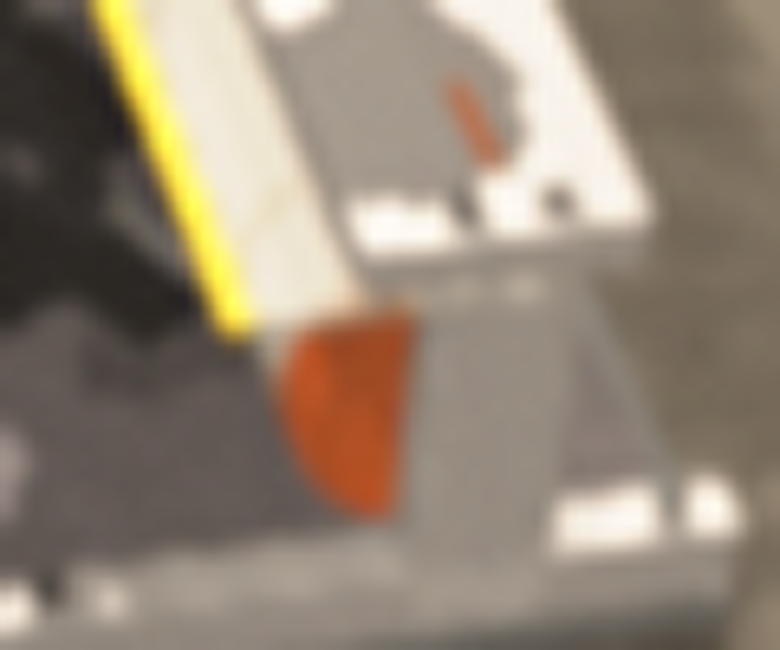

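View pics/s14c.png

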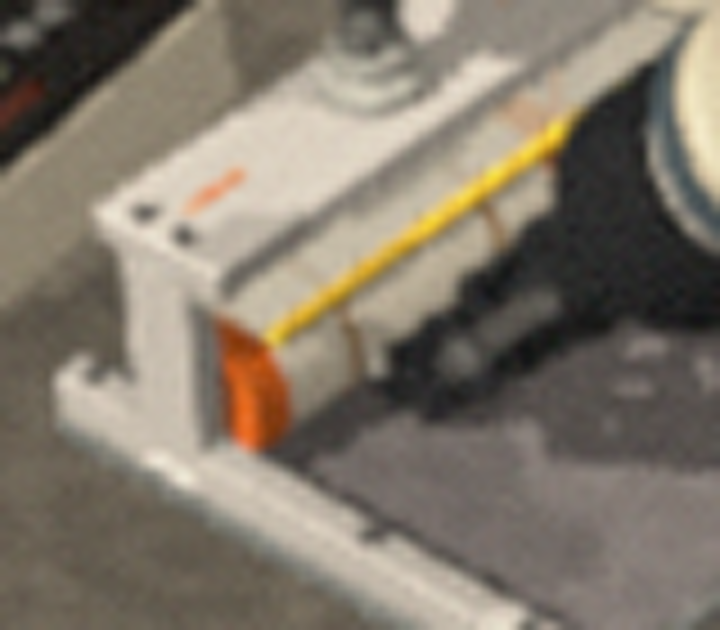

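View pics/w14c.png

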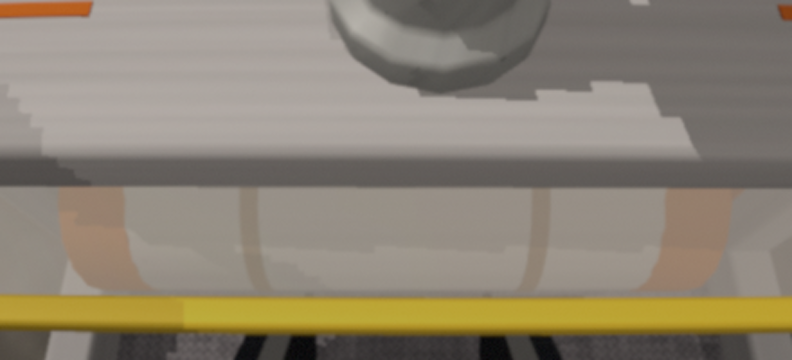

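```bash
python3 - <<'E'
from h import *
for n in ('w11','w12','w12b','w13','wrist14'):
    c=load(n); g=c["img"].astype(float).mean(2)
    out=[]
    for cols in ((190,225),(300,345),(420,450)):
        pr=g[265:300,cols[0]:cols[1]].mean(1); d=np.diff(pr); i=np.argmin(d); 
        w=-d[max(0,i-2):i+3]; out.append(round(265+.5+i+ (w*np.arange(-2,3)[:len(w)]).sum()/w.sum(),2))
    print(n,out)
# side circle overlay
c=load("side14")
# orange end-face mask rear edge
for xc in (-.005,-.0026,0.):
    th=np.radians(np.arange(150,271,15)); pts=[np.r_[J(xc+.023*np.cos(t),-.068),.033+.023*np.sin(t)] for t in th]
    uv=proj(c,pts); print(xc,((uv-[340,245])*13+6).round(0).astype(int).tolist())
E
```

```text
w11 [np.float64(280.01), np.float64(280.36), np.float64(280.13)]
w12 [np.float64(280.23), np.float64(280.9), np.float64(280.29)]
w12b [np.float64(280.25), np.float64(280.9), np.float64(280.3)]
w13 [np.float64(284.12), np.float64(284.47), np.float64(284.49)]
wrist14 [np.float64(298.22), np.float64(280.68), np.float64(280.31)]
-0.005 [[317, 390], [302, 415], [295, 441], [297, 466], [307, 487], [325, 504], [350, 516], [380, 521], [412, 520]]
-0.0026 [[331, 388], [315, 414], [308, 439], [310, 464], [321, 485], [339, 502], [363, 514], [393, 519], [425, 518]]
0.0 [[345, 386], [330, 412], [323, 437], [325, 462], [335, 483], [353, 500], [378, 512], [407, 517], [439, 516]]
```

```bash
python3 - <<'E'
from h import *
c=load("side14")
for y in (-.055,-.0665,-.078): print("tick",y,((proj(c,[np.r_[J(0,y),.0995]])[0]-[340,245])*13+6).round(0))
print("guard right end",((proj(c,[np.r_[J(-.049,-.095),.084]])[0]-[340,245])*13+6).round(0))
# end cap in d7 : back-project orange end-face silhouettes
for n,xx,box in(("d7",-.1178,(300,265,45,35)),("side14",-.0026,(355,265,30,25))):
    c=load(n); x,y,w,h=box; im=c["img"][y:y+h,x:x+w]; hsv=cv2.cvtColor(im,cv2.COLOR_BGR2HSV)
    m=(hsv[...,0]<14)&(hsv[...,1]>150); vs,us=np.nonzero(m)
    # per row leftmost edge on plane y_J=-.068
    res=[]
    for v in np.unique(vs):
        u=us[vs==v].min()-.5+x; o,d=ray(c,(u,v+y)); oj=toJ(o); dj=toJ(o+d)-oj; t=(-.068-oj[1])/dj[1]; P=o+t*d; res.append([*(toJ(P)*1000).round(1)[:1],round(P[2]*1000,1)])
    print(n,[list(map(float,r)) for r in res])
    R=np.array(res); R=R[(R[:,1]<45)&(R[:,1]>13)]
    xc=R[:,0]+np.sqrt(np.maximum(0,23**2-(R[:,1]-33)**2)); print(np.median(xc),xc.round(1))
crop(load('d7'),'d7e',300,255,60,50,13)
E
```

```text
tick -0.055 [463.  79.]
tick -0.0665 [483. 123.]
tick -0.078 [503. 168.]
guard right end [238. 343.]
d7 [[-115.2, 64.9], [-132.9, 65.1], [-137.2, 62.9], [-139.4, 60.3], [-141.6, 57.7], [-141.6, 54.7], [-143.8, 52.1], [-143.7, 49.1], [-143.7, 46.1], [-143.7, 43.1], [-143.7, 40.1], [-143.6, 37.0], [-143.6, 34.0], [-141.3, 30.5], [-141.3, 27.4], [-139.0, 23.9], [-136.7, 20.4], [-134.4, 16.8]]
-118.99215384668436 [-123.  -121.8 -121.  -120.6 -118.4 -119.  -117.9 -117.5 -118.1]
side14 [[-22.3, 57.7], [-29.1, 55.9], [-28.9, 52.9], [-31.0, 50.2], [-30.7, 47.2], [-30.5, 44.1], [-30.3, 41.0], [-30.0, 37.9], [-29.8, 34.8], [-27.2, 31.3], [-27.0, 28.1], [-24.4, 24.5], [-21.8, 21.0], [-19.1, 17.3]]
-4.528017443936996 [-10.4  -8.7  -7.5  -6.9  -4.3  -4.5  -3.   -2.2  -2.3]
```

```bash
python3 - <<'E'
from h import *
c=load("w12")
for uv in [(132,78.5),(548,81.5)]: print("tick",toJ(atz(c,uv,.0995))*1000)
c=load("w11"); 
for uv in [(192,168),(310,168),(470,168)]: print("line",toJ(atz(c,uv,.010))*1000)
for uv in [(153,20.5),(522,23.5)]: print("tick",toJ(atz(c,uv,.0995))*1000)
c=load("w9"); 
for uv in [(205,104.5),(310,104.5),(458,105.5)]: print("line",toJ(atz(c,uv,.010))*1000)
crop(load("w12"),"w12c",80,60,520,40,1.5)
E
```

```text
tick [3.49128146e-02 6.71874290e+01]
tick [ -0.0963636 -67.1697386]
line [ 0.10982219 83.09239686]
line [-0.05513351 12.6931857 ]
line [  0.8122125  -83.12878276]
tick [ 0.53228255 67.49762518]
tick [  0.34169548 -67.11426669]
line [ 0.89527558 81.69651627]
line [ 0.45288137 13.12307606]
line [  1.15735095 -83.80533669]
```

View pics/w12c.png

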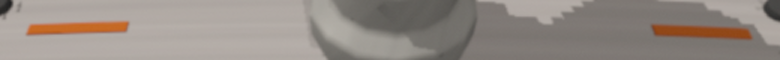

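The two checks agree (-2.6 by the wrist offset, about -2.9 by the side camera after bias correction), and the line is at 0 to +0.5 mm. I take the last 2.6 mm at about 5 mm/s.

>>> arm_command:
  commands:
    - [0.5,0.03,0,0.027,0]
    - [0.5,0.03,0,0.027,0]
    - [0.5,0.03,0,0.027,0]
    - [0.5,0.03,0,0.027,0]
    - [0.5,0.03,0,0.027,0]
    - [0.5,0.02,0,0.018,0]
    - [0.5,0.02,0,0.018,0]
    - [0.5,0,0,0,0]

```text
clock: 29.25
position: [0.5963, 0.0016, 0.035]
tool_rot: [0.029, 0.931, -0.073, 0.357]
contact_force: [-1.5, 0.2, 0.5]
opening: 0.504
```

```bash
python3 - <<'E'
from h import *
show()
c=snap("wrist","w15"); g=c["img"].astype(float).mean(2)
out=[]
for cols in ((300,345),(420,450)):
        pr=g[265:297,cols[0]:cols[1]].mean(1); d=np.diff(pr); i=np.argmin(d); w=-d[max(0,i-2):i+3]; out.append(round(265+.5+i+ (w*np.arange(-2,3)[:len(w)]).sum()/w.sum(),2))
print(out)
crop(c,"w15c",100,100,440,220,1.8)
snap("side","side15")
E
```

```text
t 29.25 p [0.5963 0.0016 0.035 ] J [-45.2   6.7] jaw -99.03 tz [ 0.66  -0.106 -0.743] F [-1.5  0.2  0.5] op 0.504 q [ 0.046  0.736  2.172  3.426  0.505 -1.67 ]
[np.float64(280.57), np.float64(288.19)]
```

View pics/w15c.png

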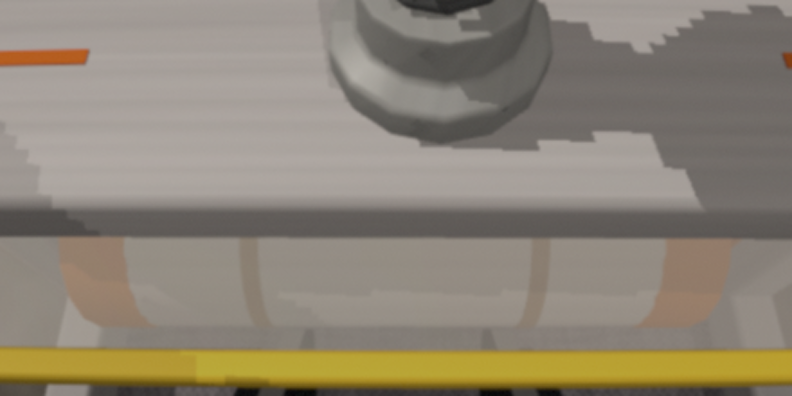

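The offset is unchanged (row 280.6), which puts the canister on the line within about 0.3 mm. I back straight off.

>>> arm_command:
  commands:
    - [0.5,-0.07,0,-0.067,0]
    - [0.5,-0.22,0,-0.2,0]
    - [0.5,-0.52,0,-0.47,0]
    - [0.5,-0.74,0,-0.67,0]
    - [0.5,-0.74,0,-0.67,0]
    - [0.5,-0.74,0,-0.67,0]
    - [0.5,-0.74,0,-0.67,0]
    - [0.5,-0.74,0,-0.67,0]

```text
clock: 30.02
position: [0.5346, 0.0113, 0.0351]
tool_rot: [0.029, 0.931, -0.073, 0.357]
contact_force: [0.5, 0.2, -0.3]
opening: 0.499
```

```bash
python3 look.py w16 0
```

```text
t 30.02 p [0.5346 0.0113 0.0351] J [-107.6    6.5] jaw -99.02 tz [ 0.66  -0.106 -0.744] F [ 0.5  0.2 -0.3] op 0.499 q [ 0.081  0.733  2.295  3.417  0.622 -1.619]
10021 z 0.0336 len 0.1631 rms 0.00111 CAN J [-0.1  -0.37] ax 80.96 target ax 80.85
(270, 287) [-88.8  28.2] 0.0321
(372, 288) [-89.4 -15.8] 0.033
```

View pics/w16.png

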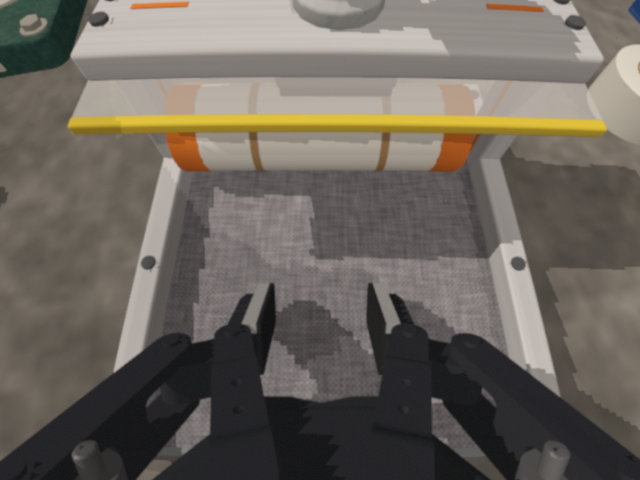

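The canister lies still at x = -0.1 mm, parallel. Next I shut the fingers, rise, and go above the knob.

```bash
python3 -c "
from h import *
a=J(-.107,.004);b=J(-.008,0)
plan2([([*a,.21],0,7),([*b,.21],0,5),([*b,.197],0,2)],op=0)"
```

```text
t 30.07 p [0.5323 0.0114 0.0345] J [-109.9    6.2] jaw -99.01 tz [ 0.657 -0.106 -0.746] F [-2.6  0.2 -0.3] op 0.505 q [ 0.081  0.733  2.299  3.417  0.622 -1.619]
[[0, 1.7, 0.04, -1.84, 0.0], [0, 1.7, 0.04, -1.84, 0.0], [0, 1.7, 0.04, -1.84, 0.0], [0, 1.7, 0.04, -1.84, 0.0], [0, 1.7, 0.04, -1.84, 0.0], [0, 1.7, 0.04, -1.84, 0.0], [0, 1.7, 0.04, -1.84, 0.0], [0, 1.48, 0.08, 1.32, 0.0]]
[[0, 1.48, 0.08, 1.32, 0.0], [0, 1.48, 0.08, 1.32, 0.0], [0, 1.48, 0.08, 1.32, 0.0], [0, 1.48, 0.08, 1.32, 0.0], [0, -0.43, 0.0, 0.48, 0.0], [0, -0.43, 0.0, 0.48, 0.0], [0, 0, 0, 0, 0], [0, 0, 0, 0, 0]]
```

```bash
cat > sim2.py <<'E'
from full import *
from h import J,show
import sys
s,R0=show(); q=s["qpos"].copy(); Rf=Rn.from_matrix(R0); P=s["position"].copy()
for V in eval(sys.argv[1]):
    V=np.array(V);n=max(1,int(np.linalg.norm(V-P)/.02))
    for k in range(1,n+1):
        q,er=IK(q,P+(V-P)*k/n,Rf)
        if k%2==0 or k==n: print((P+(V-P)*k/n).round(3),q.round(2),"err",round(er,4))
    P=V
E
python3 sim2.py "[[*J(-.107,.004),.21],[*J(-.008,0),.21],[*J(-.008,0),.165]]"
```

```text
t 30.07 p [0.5323 0.0114 0.0345] J [-109.9    6.2] jaw -99.01 tz [ 0.657 -0.106 -0.746] F [-2.6  0.2 -0.3] op 0.505 q [ 0.081  0.733  2.299  3.417  0.622 -1.619]
[0.533 0.011 0.078] [ 0.08  0.61  2.31  3.47  0.51 -1.68] err 0.0
[0.534 0.01  0.122] [ 0.08  0.48  2.31  3.56  0.4  -1.78] err 0.0
[0.534 0.009 0.166] [ 0.08  0.36  2.3   3.73  0.28 -1.96] err 0.0
[0.535 0.009 0.21 ] [ 0.07  0.25  2.28  4.12  0.19 -2.37] err 0.0
[ 0.583 -0.001  0.21 ] [ 0.04  0.31  2.18  4.23  0.15 -2.51] err 0.0
[ 0.632 -0.011  0.21 ] [ 0.01  0.37  2.09  4.24  0.12 -2.54] err 0.0162
[ 0.632 -0.011  0.165] [ 0.01  0.46  2.1   3.84  0.18 -2.14] err 0.0
```

```bash
sed -e 's/Rf=Rn.from_matrix(R0)/Rf=Rn.from_matrix(R0)*Rn.from_euler("z",15,degrees=True)/' sim2.py > sim3.py; python3 sim3.py "[[*J(-.107,.004),.165],[*J(-.09,.002),.2],[*J(-.008,0),.2],[*J(-.008,0),.165]]"
python3 -c "
from h import *
a=J(-.107,.004);b=J(-.008,0)
plan2([([*a,.12],15,4),([*a,.2],0,4),([*b,.2],0,6)],op=0)"
```

```text
t 30.07 p [0.5323 0.0114 0.0345] J [-109.9    6.2] jaw -99.01 tz [ 0.657 -0.106 -0.746] F [-2.6  0.2 -0.3] op 0.505 q [ 0.081  0.733  2.299  3.417  0.622 -1.619]
[0.533 0.011 0.078] [ 0.08  0.61  2.31  3.47  0.52 -1.42] err 0.0
[0.534 0.01  0.122] [ 0.08  0.49  2.31  3.55  0.4  -1.52] err 0.0
[0.535 0.009 0.165] [ 0.07  0.37  2.3   3.72  0.29 -1.69] err 0.0
[0.551 0.004 0.2  ] [ 0.06  0.3   2.25  4.01  0.19 -2.01] err 0.0
[ 0.592 -0.003  0.2  ] [ 0.03  0.34  2.17  4.11  0.16 -2.13] err 0.0
[ 0.632 -0.011  0.2  ] [ 0.01  0.38  2.09  4.28  0.13 -2.32] err 0.0
[ 0.632 -0.011  0.165] [ 0.01  0.46  2.1   3.84  0.18 -1.88] err 0.0
t 30.07 p [0.5323 0.0114 0.0345] J [-109.9    6.2] jaw -99.01 tz [ 0.657 -0.106 -0.746] F [-2.6  0.2 -0.3] op 0.505 q [ 0.081  0.733  2.299  3.417  0.622 -1.619]
[[0, 1.48, 0.06, -1.55, 3.75], [0, 1.48, -0.04, -1.55, 3.75], [0, 1.47, -0.13, -1.55, 3.75], [0, 1.46, -0.23, -1.55, 3.75], [0, 1.29, -0.34, -1.49, 0.0], [0, 1.29, -0.34, -1.49, 0.0], [0, 1.29, -0.34, -1.49, 0.0], [0, 1.29, -0.34, -1.49, 0.0]]
[[0, 1.21, -0.25, 1.1, 0.0], [0, 1.21, -0.25, 1.1, 0.0], [0, 1.21, -0.25, 1.1, 0.0], [0, 1.21, -0.25, 1.1, 0.0], [0, 1.21, -0.25, 1.1, 0.0], [0, 1.21, -0.25, 1.1, 0.0], [0, 0, 0, 0, 0], [0, 0, 0, 0, 0]]
```

>>> arm_command:
  commands:
    - [0,1.48,0.06,-1.55,3.75]
    - [0,1.48,-0.04,-1.55,3.75]
    - [0,1.47,-0.13,-1.55,3.75]
    - [0,1.46,-0.23,-1.55,3.75]
    - [0,1.29,-0.34,-1.49,0.0]
    - [0,1.29,-0.34,-1.49,0.0]
    - [0,1.29,-0.34,-1.49,0.0]
    - [0,1.29,-0.34,-1.49,0.0]

```text
clock: 30.73
position: [0.5375, 0.0086, 0.2016]
tool_rot: [-0.018, 0.913, -0.194, 0.358]
contact_force: [0.5, -0.9, 0.6]
opening: 0.002
```

```bash
python3 look.py w17 0 ; python3 -c "
from h import *
b=J(-.008,0)
plan2([([*b,.2],0,7)],op=0)"
```

```text
t 30.73 p [0.5375 0.0086 0.2016] J [-104.3    4.3] jaw -110.26 tz [ 0.66  -0.105 -0.744] F [ 0.5 -0.9  0.6] op 0.002 q [ 0.072  0.277  2.28   3.995  0.204 -1.981]
t 30.78 p [0.539  0.0084 0.2051] J [-102.8    4.3] jaw -110.24 tz [ 0.664 -0.106 -0.74 ] F [ 2.6 -0.8  2.9] op -0.003 q [ 0.072  0.271  2.277  4.014  0.202 -2.   ]
[[0, 0.94, -0.18, 0.96, 0.0], [0, 0.94, -0.18, 0.96, 0.0], [0, 0.94, -0.18, 0.96, 0.0], [0, 0.94, -0.18, 0.96, 0.0], [0, 0.94, -0.18, 0.96, 0.0], [0, 0.94, -0.18, 0.96, 0.0], [0, 0.94, -0.18, 0.96, 0.0], [0, 0, 0, 0, 0]]h.py:24: RuntimeWarning: Mean of empty slice.
  q=P[:,:2]; m=q.mean(0)
  ret = um.true_divide(
  avg = a.mean(axis, **keepdims_kw)
h.py:26: RuntimeWarning: Degrees of freedom <= 0 for slice
  w,V=np.linalg.eigh(np.cov((q-m).T)); yaw0=np.arctan2(V[1,1],V[0,1])
  c *= np.true_divide(1, fact)
  c *= np.true_divide(1, fact)
Traceback (most recent call last):
  File "look.py", line 7, in <module>
    f=fitcan(P[k],.033);print(k.sum(),"z",f[2].round(4),"len",f[3].round(4),"rms",f[4].round(5),"CAN J",(toJ(f[0])*1000).round(2),"ax",np.degrees(f[1]).round(2)%180,"target ax 80.85")
  File "h.py", line 29, in fitcan
    r=least_squares(res,[yaw0,0,zc],loss="soft_l1",f_scale=0.001); yaw,off,z=r.x
ValueError: Initial guess is outside of provided bounds
```

View pics/w17.png

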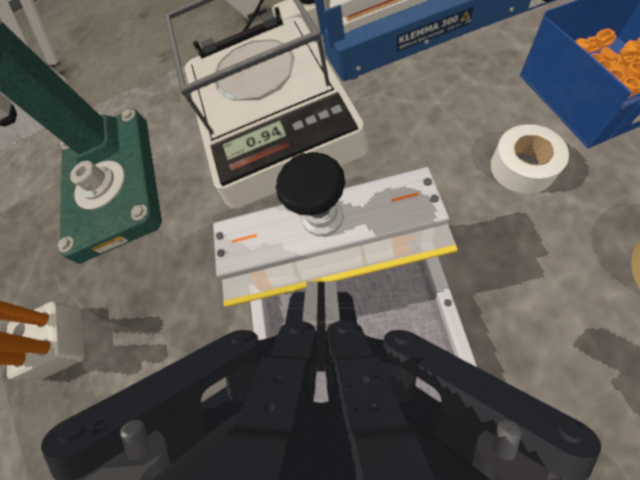

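>>> arm_command:
  commands:
    - [0,1.18,-0.24,1.05,0]
    - [0,1.18,-0.24,1.05,0]
    - [0,1.18,-0.24,1.05,0]
    - [0,1.18,-0.24,1.05,0]
    - [0,1.18,-0.24,1.05,0]
    - [0,1.18,-0.24,1.05,0]
    - [0,0,0,0,0]
    - [0,0,0,0,0]

```text
clock: 31.45
position: [0.6316, -0.0112, 0.2014]
tool_rot: [-0.018, 0.913, -0.195, 0.357]
contact_force: [-0.3, -0.0, -0.7]
opening: 0.001
```

```bash
python3 -c "
from h import *
c=snap('wrist','w18');snap('side','side18');crop(load('side18'),'d18c',300,150,130,110,6)
b=J(-.008,0)
plan2([([*b,.187],0,8)],op=0,dp=3)
s,R=show();print((R.T@[0,0,-1]).round(3))"
```

```text
t 31.55 p [ 0.6305 -0.011   0.2011] J [-9.4 -0.2] jaw -110.32 tz [ 0.659 -0.106 -0.745] F [-0.6 -0.1  1. ] op -0.004 q [ 0.014  0.38   2.093  4.274  0.128 -2.311]
[[0, -0.102, 0.024, 0.143, 0.0], [0, -0.102, 0.024, 0.143, 0.0], [0, -0.102, 0.024, 0.143, 0.0], [0, -0.102, 0.024, 0.143, 0.0], [0, -0.102, 0.024, 0.143, 0.0], [0, -0.102, 0.024, 0.143, 0.0], [0, -0.102, 0.024, 0.143, 0.0], [0, -0.102, 0.024, 0.143, 0.0]]
t 31.55 p [ 0.6305 -0.011   0.2011] J [-9.4 -0.2] jaw -110.32 tz [ 0.659 -0.106 -0.745] F [-0.6 -0.1  1. ] op -0.004 q [ 0.014  0.38   2.093  4.274  0.128 -2.311]
[-0.645  0.171  0.745]
```

View pics/w18.png

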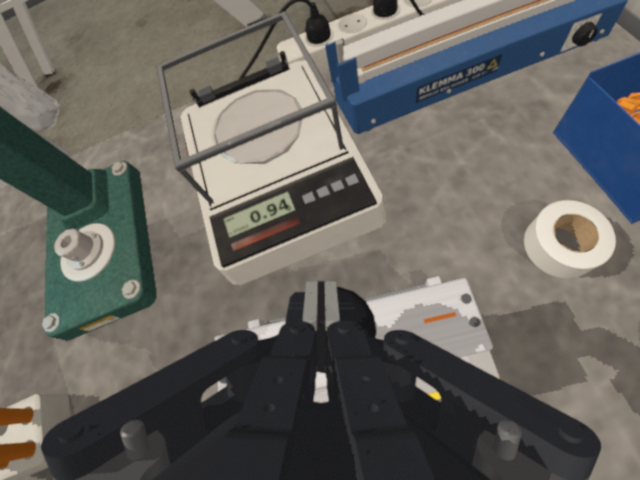

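View pics/d18c.png

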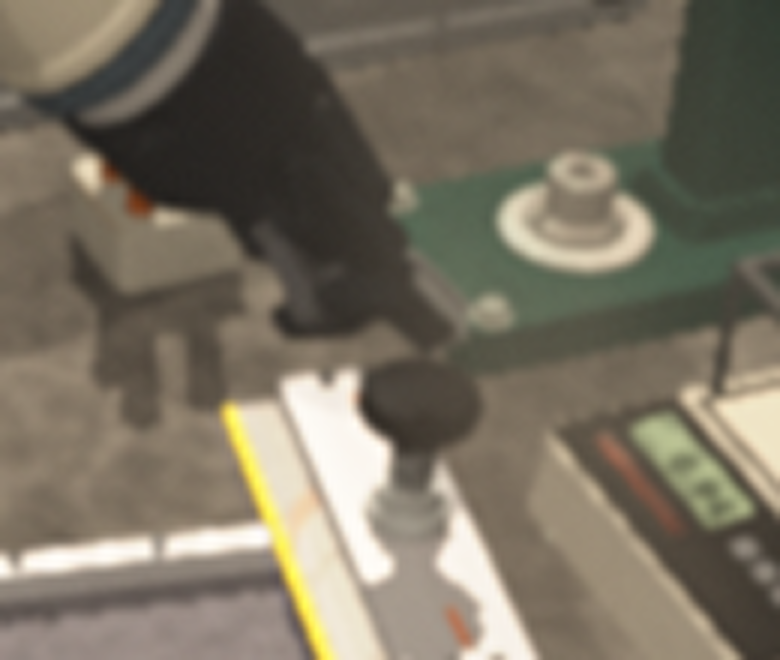

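The shut fingertips stand over the knob. I descend to feel for contact.

>>> arm_command:
  commands:
    - [0,-0.13,0.034,0.15,0]
    - [0,-0.13,0.034,0.15,0]
    - [0,-0.13,0.034,0.15,0]
    - [0,-0.13,0.034,0.15,0]
    - [0,-0.13,0.034,0.15,0]
    - [0,-0.065,0.017,0.075,0]
    - [0,-0.065,0.017,0.075,0]
    - [0,-0.065,0.017,0.075,0]

```text
clock: 32.22
position: [0.6313, -0.0109, 0.1888]
tool_rot: [-0.018, 0.913, -0.194, 0.357]
contact_force: [-0.2, 0.2, 0.1]
opening: -0.0
```

```bash
python3 -c "
from h import *
show()"
```

```text
t 32.22 p [ 0.6313 -0.0109  0.1888] J [-8.6 -0. ] jaw -110.29 tz [ 0.66  -0.106 -0.744] F [-0.2  0.2  0.1] op -0.0 q [ 0.014  0.406  2.097  4.075  0.144 -2.11 ]
```

>>> arm_command:
  commands:
    - [0,-0.065,0.017,0.075,0]
    - [0,-0.065,0.017,0.075,0]
    - [0,-0.065,0.017,0.075,0]
    - [0,-0.065,0.017,0.075,0]
    - [0,-0.065,0.017,0.075,0]
    - [0,-0.065,0.017,0.075,0]
    - [0,0,0,0,0]
    - [0,0,0,0,0]

```text
clock: 32.88
position: [0.6319, -0.011, 0.1829]
tool_rot: [-0.018, 0.913, -0.194, 0.358]
contact_force: [-1.1, 0.9, 0.7]
opening: -0.001
```

```bash
python3 -c "
from h import *
show()
snap('side','side19');crop(load('side19'),'d19c',300,150,130,110,6)"
```

```text
t 32.88 p [ 0.6319 -0.011   0.1829] J [-8.  -0.1] jaw -110.3 tz [ 0.66  -0.106 -0.744] F [-1.1  0.9  0.7] op -0.001 q [ 0.014  0.419  2.098  4.     0.153 -2.035]
```

View pics/d19c.png

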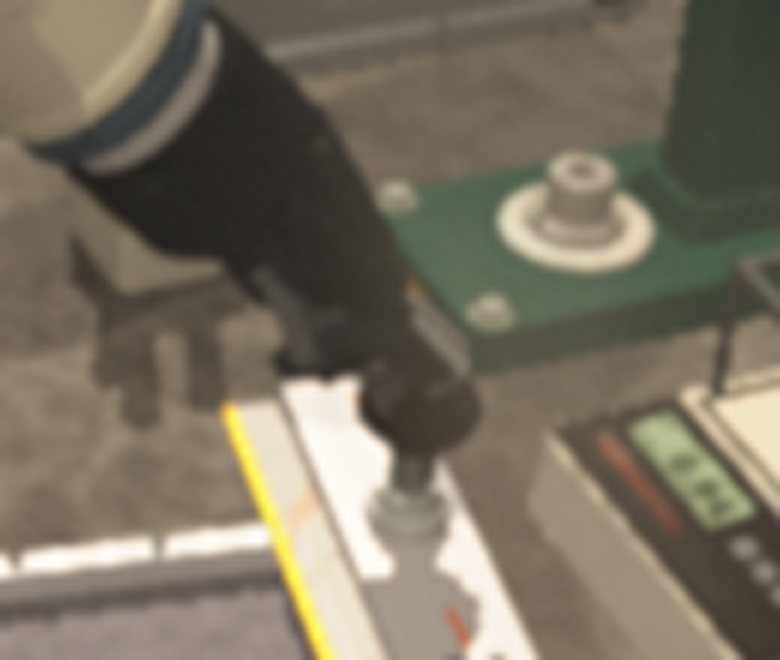

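>>> arm_command:
  commands:
    - [0,-0.065,0.017,0.075,0]
    - [0,-0.065,0.017,0.075,0]
    - [0,-0.065,0.017,0.075,0]
    - [0,-0.065,0.017,0.075,0]
    - [0,-0.065,0.017,0.075,0]
    - [0,-0.065,0.017,0.075,0]
    - [0,0,0,0,0]
    - [0,0,0,0,0]

```text
clock: 33.6
position: [0.6319, -0.011, 0.1768]
tool_rot: [-0.018, 0.913, -0.194, 0.358]
contact_force: [-0.5, 0.8, 3.3]
opening: 0.001
```

```bash
python3 -c "
from h import *
show()"
```

```text
t 33.6 p [ 0.6319 -0.011   0.1768] J [-8.  -0.1] jaw -110.3 tz [ 0.66  -0.106 -0.744] F [-0.5  0.8  3.3] op 0.001 q [ 0.014  0.432  2.1    3.934  0.163 -1.967]
```

>>> arm_command:
  commands:
    - [0,-0.065,0.017,0.075,0]
    - [0,-0.065,0.017,0.075,0]
    - [0,-0.065,0.017,0.075,0]
    - [0,-0.065,0.017,0.075,0]
    - [0,-0.065,0.017,0.075,0]
    - [0,-0.065,0.017,0.075,0]
    - [0,0,0,0,0]
    - [0,0,0,0,0]

```text
clock: 34.27
position: [0.632, -0.011, 0.1708]
tool_rot: [-0.018, 0.913, -0.194, 0.358]
contact_force: [-1.2, 0.0, 4.1]
opening: -0.005
```

```bash
python3 -c "
from h import *
show();c=snap('side','side20');crop(c,'d20c',300,150,130,110,6)"
```

```text
t 34.27 p [ 0.632  -0.011   0.1708] J [-7.9 -0.1] jaw -110.3 tz [ 0.66  -0.106 -0.744] F [-1.2  0.   4.1] op -0.005 q [ 0.014  0.444  2.102  3.875  0.173 -1.907]
```

View pics/d20c.png

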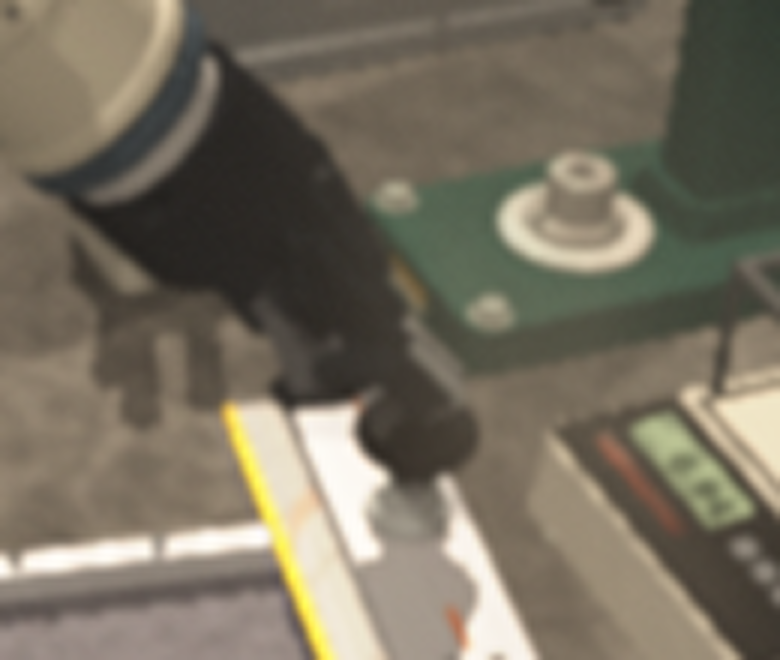

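The knob is about 10 mm down at 4 N. I continue.

>>> arm_command:
  commands:
    - [0,-0.065,0.017,0.075,0]
    - [0,-0.065,0.017,0.075,0]
    - [0,-0.065,0.017,0.075,0]
    - [0,-0.065,0.017,0.075,0]
    - [0,-0.03,0.008,0.037,0]
    - [0,0,0,0,0]
    - [0,0,0,0,0]
    - [0,0,0,0,0]

```text
clock: 34.98
position: [0.6321, -0.011, 0.1669]
tool_rot: [-0.018, 0.913, -0.194, 0.358]
contact_force: [-5.8, -1.9, 7.4]
opening: 0.002
```

>>> arm_command:
  commands:
    - [0,-0.065,0.017,0.075,0]
    - [0,-0.03,0.008,0.037,0]
    - [0,0,0,0,0]
    - [0,0,0,0,0]
    - [0,0,0,0,0]
    - [0,0,0,0,0]
    - [0,0,0,0,0]
    - [0,0,0,0,0]

```text
clock: 35.65
position: [0.6321, -0.0111, 0.1656]
tool_rot: [-0.018, 0.913, -0.194, 0.358]
contact_force: [-5.0, -0.0, 10.8]
opening: 0.004
```

```bash
python3 -c "
from h import *
show()"
```

```text
t 35.65 p [ 0.6321 -0.0111  0.1656] J [-7.8 -0.1] jaw -110.3 tz [ 0.661 -0.106 -0.743] F [-5.  -0.  10.8] op 0.004 q [ 0.014  0.456  2.103  3.824  0.184 -1.855]
```

```bash
python3 -c "
from h import *
c=snap('side','side21');crop(c,'d21c',320,185,80,70,10)
c=snap('scene','scene21');crop(c,'s21c',240,170,130,110,6)
P,I=cloud(load('side21'))
"
```

```text
(no output)
```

View pics/d21c.png

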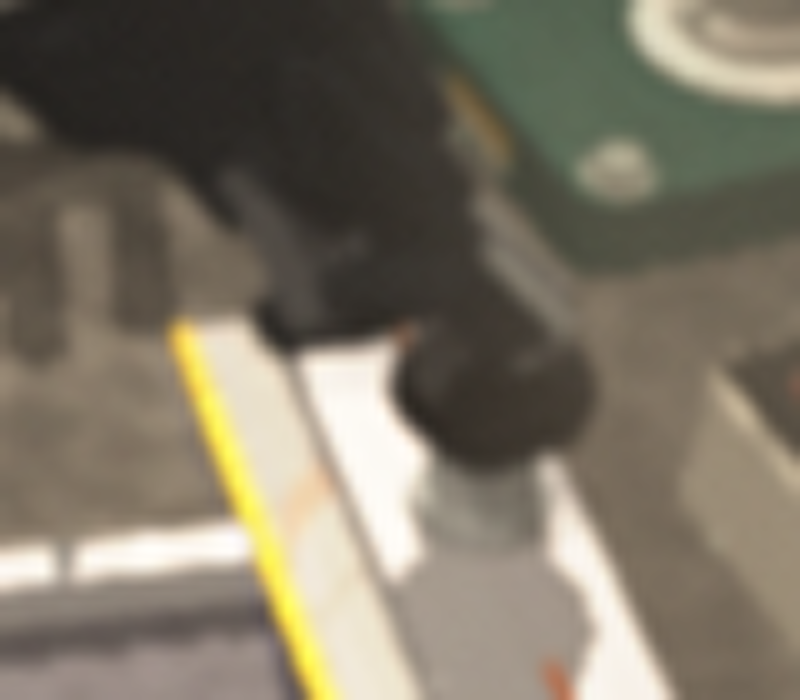

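View pics/s21c.png

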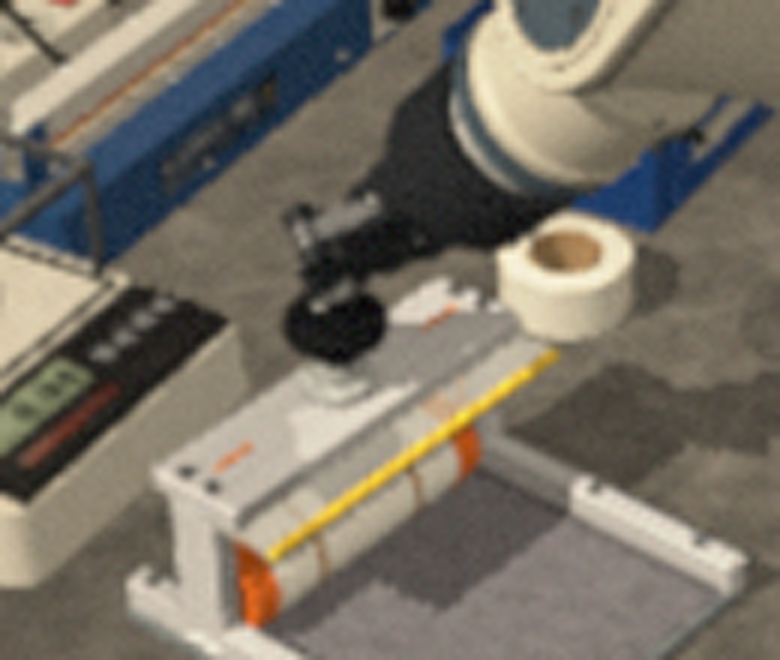

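Nothing but the knob is touched. I press on to the roughly 13 N target.

>>> arm_command:
  commands:
    - [0,-0.065,0.017,0.075,0]
    - [0,-0.065,0.017,0.075,0]
    - [0,0,0,0,0]
    - [0,0,0,0,0]
    - [0,0,0,0,0]
    - [0,0,0,0,0]
    - [0,0,0,0,0]
    - [0,0,0,0,0]

```text
clock: 36.42
position: [0.6322, -0.011, 0.1638]
tool_rot: [-0.018, 0.913, -0.194, 0.359]
contact_force: [-6.9, 0.7, 12.7]
opening: -0.001
```

```bash
python3 -c "
from h import *
show()
c=snap('side','side22');P,I,Q=canJ(c)
k=(abs(Q[:,0])<.023)&(abs(Q[:,1])<.03)&(P[:,2]>.11)&(P[:,2]<.17);print(P[k,2].min(),np.percentile(P[k,2],[5,50,95]))"
```

```text
t 36.42 p [ 0.6322 -0.011   0.1638] J [-7.7 -0.1] jaw -110.29 tz [ 0.662 -0.106 -0.742] F [-6.9  0.7 12.7] op -0.001 q [ 0.014  0.459  2.104  3.808  0.188 -1.839]
0.11050299247205675 [0.11382494 0.13814741 0.16505512]
```

>>> arm_command:
  commands:
    - [0,-0.05,0.013,0.058,0]
    - [0,0,0,0,0]
    - [0,0,0,0,0]
    - [0,0,0,0,0]
    - [0,0,0,0,0]
    - [0,0,0,0,0]
    - [0,0,0,0,0]
    - [0,0,0,0,0]

```text
clock: 37.13
position: [0.6322, -0.0111, 0.1631]
tool_rot: [-0.018, 0.913, -0.194, 0.359]
contact_force: [-5.9, 0.2, 13.3]
opening: -0.003
```

```bash
python3 -c "
from h import *
show()
c=snap('scene','scene23');crop(c,'s23c',255,190,110,100,7)"
```

```text
t 37.13 p [ 0.6322 -0.0111  0.1631] J [-7.7 -0.1] jaw -110.29 tz [ 0.662 -0.106 -0.742] F [-5.9  0.2 13.3] op -0.003 q [ 0.014  0.461  2.104  3.802  0.19  -1.833]
```

View pics/s23c.png

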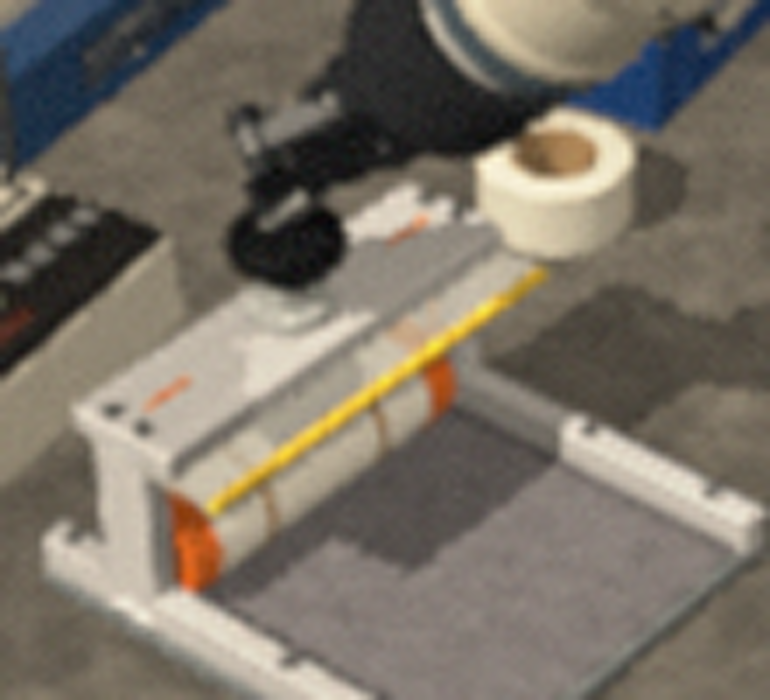

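13.3 N, with the knob well down and the canister in place. I release upward smoothly.

>>> arm_command:
  commands:
    - [0,0.1,-0.026,-0.11,0]
    - [0,0.13,-0.034,-0.15,0]
    - [0,0.16,-0.04,-0.19,0]
    - [0,0.2,-0.05,-0.22,0]
    - [0,0.2,-0.05,-0.22,0]
    - [0,0.2,-0.05,-0.22,0]
    - [0,0.26,-0.07,-0.3,0]
    - [0,0.32,-0.085,-0.37,0]

```text
clock: 37.85
position: [0.6317, -0.011, 0.1856]
tool_rot: [-0.018, 0.914, -0.194, 0.357]
contact_force: [0.3, -1.1, 0.3]
opening: 0.001
```

>>> arm_command:
  commands:
    - [0,0.4,-0.1,-0.45,0]
    - [0,0.4,-0.1,-0.45,0]
    - [0,0.4,-0.1,-0.45,0]
    - [0,-0.9,0.2,-0.8,0]
    - [0,-1.2,0.25,-1.05,0]
    - [0,-1.2,0.25,-1.05,0]
    - [0,-1.2,0.25,-1.05,0]
    - [0,-1.2,0.25,-1.05,0]

```text
clock: 38.52
position: [0.5557, 0.0041, 0.2019]
tool_rot: [-0.018, 0.914, -0.194, 0.357]
contact_force: [0.1, -0.3, 0.7]
opening: -0.002
```

>>> arm_command:
  commands:
    - [0,-1.2,0.25,-1.05,0]
    - [0,-1.2,0.25,-1.05,0]
    - [0,-0.6,0.12,-0.5,0]
    - [0,0,0,0,0]
    - [0,0,0,0,0]
    - [0,0,0,0,0]
    - [0,0,0,0,0]
    - [0,0,0,0,0]

```text
clock: 39.18
position: [0.5184, 0.0118, 0.2017]
tool_rot: [-0.018, 0.913, -0.194, 0.358]
contact_force: [0.6, -0.1, 0.1]
opening: 0.002
```

```bash
python3 -c "
from h import *
show();c=snap('wrist','w24');snap('side','side24');snap('scene','scene24')
P,I,Q=canJ(c);k=(abs(Q[:,0])<.035)&(abs(Q[:,1])<.035)&(P[:,2]>.13)&(P[:,2]<.17);print('knob top',np.percentile(P[k,2],[50,90]),k.sum())
crop(load('side24'),'d24c',300,190,110,110,6);crop(load('scene24'),'s24c',250,195,110,100,7)"
```

```text
t 39.18 p [0.5184 0.0118 0.2017] J [-123.7    4.4] jaw -110.32 tz [ 0.661 -0.106 -0.743] F [ 0.6 -0.1  0.1] op 0.002 q [ 0.086  0.256  2.317  3.979  0.221 -1.952]
knob top [0.15893259 0.16013666] 3212
```

View pics/w24.png

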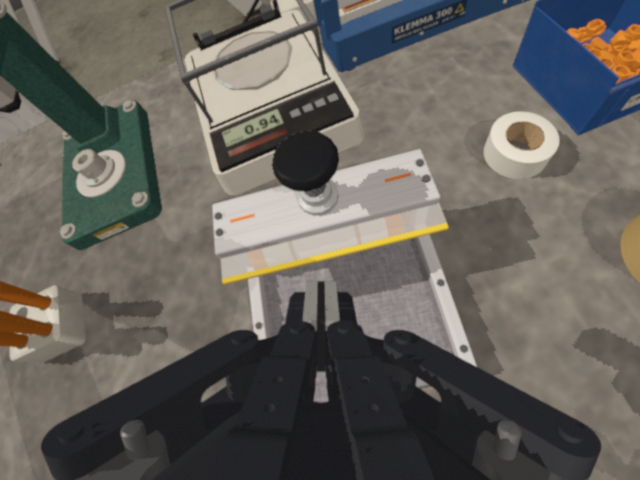

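View pics/d24c.png

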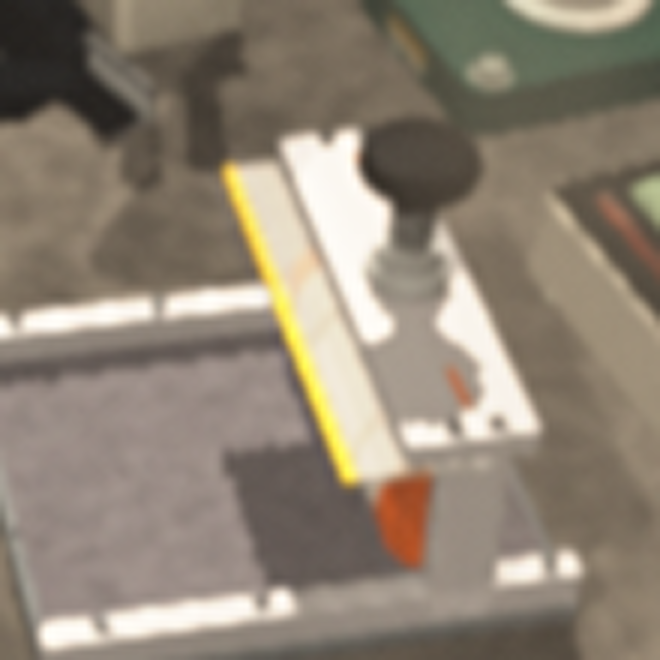

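The knob is back up (0.160 m). I check for any canister shift by comparing the side views before and after the press.

```bash
python3 - <<'E'
from h import *
def edge(n):
    c=load(n); x,y,w,h=355,265,30,25; im=c["img"][y:y+h,x:x+w].astype(float); s=im[...,2]-im[...,0]
    out=[]
    for v in range(6,17):
        r=s[v]; j=np.argmax(r>70); u=j-1+(70-r[j-1])/(r[j]-r[j-1]); o,d=ray(c,(u+x,v+y)); oj=toJ(o); dj=toJ(o+d)-oj; P=o+d*(-.068-oj[1])/dj[1]; out.append(toJ(P)[0]*1000)
    return np.array(out)
a=edge("side14")
for n in ("side15","side21","side22","side24"): print(n,(edge(n)-a).round(2),np.median(edge(n)-a))
E
```

```text
side15 [2.18 2.33 2.61 2.69 2.79 2.9  2.97 2.93 2.61 2.36 2.34] 2.6116260217217544
side21 [2.19 2.36 2.61 2.74 2.79 2.89 2.97 2.97 2.66 2.41 2.4 ] 2.664592776318976
side22 [2.22 2.36 2.61 2.74 2.84 2.85 3.02 3.02 2.66 2.39 2.4 ] 2.655173579091848
side24 [2.16 2.33 2.56 2.69 2.84 2.87 2.99 2.98 2.66 2.36 2.34] 2.655173579091848
```

The canister moved 2.6 mm in the final push, as intended, and less than 0.1 mm through the press. I hand the job in.

```bash
python3 -c "
from bench import job_done;print(job_done())"
```

```text
the job is handed in; nothing more can be done
None
```

The canister is on the orange line, stamped, with the knob back up. The job was handed in at about 39 s, with the robot touching nothing.

**What I did**
- I laid the canister on the infeed with its end against the left fence; the contact force was about 4 N.
- Moves turn only about the tool's own axis, so I tilted the fingers about 42° by running the arm out to its reach limit. I then took the wrist round to its flipped position so they could reach under the guard.
- I rolled the canister along the fence, taking the last millimetres at about 5 mm/s.
- I pressed the knob with the shut fingertips to about 13.3 N, held it, and let it spring back.

**Last checks**
- **On the line:** after I backed off, the canister's centre measured 0.1 mm short of the line and parallel to it within about 0.1°. The side camera agreed within about 0.5 mm.
- **During the press:** the canister shifted less than 0.1 mm, and the knob top is back at 160 mm.
- **On the fence:** while I was rolling it, the canister's centre stayed at y ≈ 7.2 mm, which is contact with the left fence. The last look under the bridge could not give a clean y value because the bridge legs mixed into the measurement.
- **Bystanders:** I touched neither the rolls nor the rack. I judged this from the pictures and did not re-measure their positions.

**What went wrong:** early in the roll the fingers briefly rubbed the front of the bed, with 18 N upward and 14 N backward. I raised them 3 mm and the contact stopped. The knob press also showed about 6 N of sideways force, which I take to be friction of the tilted fingertips.

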